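Load the cup steriliser, hook its cover shut and wind the timer

TASK

Get the coffee cups sterilised: stand every one of the blue cups on the shelf upright in the steriliser's open chamber, then fetch its amber cover from the lid rack, hook the cover's orange lower lip under the metal ledge along the low front edge with the top still raised, and swing the top edge down until the cover is fully shut. Only once it is shut, wind the chrome timer dial clockwise, in as many turns as your wrist needs, until its red pointer stands at the green dot (50 minutes). Leave the sugar bowl, the spice jar and the sponge dish where they are.

Things in the scene. Friction and masses are not known exactly. Their poses are not given: they have to be found in the camera images.
- steriliser: Fixed white cup steriliser; origin at the chamber's centre, on the shelf top; z up, low front edge on its -x (towards the robot), grey timer console on its -y side (y -145 to -245 mm, 60 mm high). The 10 mm thick rim slopes up to the back at 28 degrees: 70 mm high at x -75, 150 mm at x +75. Rear housing x +75 to +115. Overall x -100 to +115, y -245 to +145 mm
- chamber_floor (a point): centre of the chamber floor, 22 mm above the shelf, steriliser's axes. The chamber is open at the top; inside it is 150 mm deep (x -75 to +75 mm from here) and 270 mm wide (y -135 to +135 mm)
- sill (a point): front end of the rim's plane, where the cover's lip ends up: a sill on the plane of the rim (28 degrees) runs from the chamber's front wall top (x -75, z 70 mm in the steriliser's frame) down to a metal stop; this point is the foot of that stop, on the sill, at x -96, z 59 mm. Steriliser's axes
- ledge (a point): middle of the ledge's free lower edge. The metal ledge, 4 mm thick and 290 mm long in y, lies 13 mm off the sill (square to the slope) and overhangs its last 10 mm, so lips go in from the chamber side. This edge is at x -93, z 75 mm in the steriliser's frame; ledge top at most 80 mm high. A 4 mm lip goes in fully (10 mm) with the cover up to 38 degrees above the rim's plane, 7 mm at 45
- cover_knob (a point): grip of the steriliser's loose cover: centre of an orange round bar along the cover's y, 16 mm in diameter, 34 mm long, on a stem at its middle; pinched by its two flat ends, it lets the cover pivot about the fingers. Axes are the cover's: x from lip to top edge, z out of the outer (knob) face. From here the underside is at z -32 mm, lip edge x -174, top edge x +30. Shut: 44 mm ahead (+x) of the steriliser's origin, 170 mm high
- cover_lip (a point): middle of the cover's lower lip edge, mid-thickness; cover's axes. The cover is a flat plate 204 mm (x) by 284 mm (y) by 4 mm, 0.26 kg: amber pane, dark frame, orange lip strip. Shut, this point is at x -95, z 62 mm in the steriliser's frame (lip against the stop) and the plate slopes 28 degrees
- cover_top (a point): middle of the cover's top edge, mid-thickness; cover's axes. Shut, it is at x +85, z 157 mm in the steriliser's frame. At the start the cover stands in the lid rack, lip down, knob side to the robot, leaning back 20 degrees from upright against a wire: it lifts straight up. Hung freely by its knob it leans back about the same
- dial (a joint): the timer dial's turn in rad: 0 is the 0-minute mark, grows clockwise seen from above, 0.0873 rad a minute, stop at 5.24 (60 minutes); the green dot (50 minutes) is at 4.36. Winding takes about 0.11 N m at 0 and 0.16 N m at the dot (spring and friction); the clockwork holds the dial where it is let go; it can be turned back too
- dial_grip (a point): centre of the dial's chrome grip bar, on the dial's upright axis, 85 mm above the shelf; dial's axes (they turn with it). The bar is 50 mm long (along the dial's x), 12 mm thick, from 69 to 97 mm above the shelf, on a skirt 56 mm in diameter; the red pointer end is the dial's +x, which lies along the steriliser's +x at joint value 0
- lid_rack: fixed aluminium wire lid rack; origin on the shelf between its two rails, below the first tall wire; x points back through its slots, away from the robot. Rail tops 16 mm high, wires to 106 mm, low front wire to 40 mm, the three fixed pan lids to 185 mm. The cover stands in the front slot, its lip within 5 mm of the origin's x and its y centre within 15 mm of the rack's
- cup1_mid (a point): centre, half-way up, of a small blue handleless coffee cup: 48 mm in diameter, 48 mm high, wall 3 mm, 90 g, open at the top, z up; there are two to four such cups
- cup2_mid (a point): the same for another such cup (may be absent)
- cup3_mid (a point): the same for another such cup (may be absent)
- cup4_mid (a point): the same for another such cup (may be absent)
- sugar_bowl: white ceramic sugar bowl with blue cover, 92 mm wide, 94 mm high; origin at the centre of its foot; leave it alone
- spice_jar: jar with red cap, 48 mm wide, 95 mm high; origin at the centre of its foot; leave it alone
- sponge_dish: grey dish 120 by 80 mm with a yellow sponge, 36 mm high; origin at the centre of its foot; leave it alone
Things that resemble listed ones, but are neither listed nor needed, are in the scene too. What is shaped like the part that bears cup2_mid but yellow is not meant.

How it is judged:
On the way, in this order (a step that is already met when the one before it is completed fails the run):
1. every cup stands upright in the chamber (x of cup1_mid in the frame of steriliser between -0.075 and 0.07 m and y of cup1_mid in the frame of steriliser between -0.13 and 0.13 m and z of each of cup1_mid, cup2_mid, cup3_mid, cup4_mid in the frame of steriliser below 0.052 m and angle between each of cup1_mid, cup2_mid, cup3_mid, cup4_mid's own z axis and vertical below 0.12 rad and x of cup2_mid in the frame of steriliser between -0.075 and 0.07 m and y of cup2_mid in the frame of steriliser between -0.13 and 0.13 m and x of cup3_mid in the frame of steriliser between -0.075 and 0.07 m and y of cup3_mid in the frame of steriliser between -0.13 and 0.13 m and x of cup4_mid in the frame of steriliser between -0.075 and 0.07 m and y of cup4_mid in the frame of steriliser between -0.13 and 0.13 m), for 0.3 s.
2. the cover's lip is under the ledge while its top is still raised (x of cover_lip in the frame of steriliser between -0.108 and -0.09 m and z of cover_lip in the frame of steriliser between 0.05 and 0.0745 m and y of cover_lip in the frame of steriliser between -0.015 and 0.015 m and z of cover_top in the frame of steriliser above 0.195 m), for 0.1 s.
3. the cover is swung shut (x of cover_lip in the frame of steriliser between -0.108 and -0.09 m and z of cover_lip in the frame of steriliser between 0.05 and 0.0745 m and y of cover_lip in the frame of steriliser between -0.015 and 0.015 m and z of cover_top in the frame of steriliser between 0.15 and 0.163 m and angle between the y axis of cover and the y axis of steriliser, either way round below 0.08 rad), for 0.3 s.
4. the timer is wound to the green dot (value of joint dial between 4.1433 and 4.5833 rad), for 0.3 s.
At the end, for the whole second after the job is handed in: Every cup present stands upright (within 7 degrees) on the chamber floor; the cover is shut: lip edge under the ledge (within 15 mm of centred), top edge down on the rear rim within 6 mm; the dial is within 0.22 rad (2.5 minutes) of the green dot at 4.36 rad; all at rest (all of step 1 and all of step 3 and all of step 4 and linear speed of cover below 0.02 m/s and velocity of joint dial between -0.05 and 0.05 rad/s); the robot touches nothing.
It fails at once if the sugar bowl, spice jar or sponge dish is shoved away (more than 50 mm) (distance of any of sugar_bowl, spice_jar, sponge_dish from where it was at the start of the episode above 0.05 m).
Of cup1, cup2, cup3, cup4 only 2 to 4 are there at a start; the rules pass over those that are not, and their reading is None.
At some moment in a run one of cup1, cup2, cup3, cup4 may be knocked a few centimetres aside while the robot is not near it.
It also fails if it takes over 210 s, if anything falls off the work surface, if the arm or the gripper's body presses on something with over 40 N, if the wrist force passes 120 N, or if a joint passes its speed limit or range.

ROBOT

A 7-joint arm with a two-finger parallel gripper is mounted at the origin on the work surface. World frame = base frame: x ahead of the robot, y to its left, z up, the work surface at z = 0. Lengths are in m, angles in rad, forces in N, time in s.
With the tool pointing down it reaches from about 0.425 to 0.925 m from the base axis. Payload 6.8 kg.
Tool frame: the origin (TCP) lies on the front face of the gripper's body, between the roots of the fingers; the fingertips stand 73 mm ahead of it and the grasp point (between the pads) lies 54 mm ahead of it; z points along the fingers, y is the line along which they close (so a half turn about z gives the same grasp; the last joint's range is limited). The gripper opens to 85 mm and grips with 20 to 120 N. Pads are 22 mm wide; open, the fingers measure 114 mm over their backs; the gripper's body (76 mm by 85 mm) begins 54 mm behind the grasp point. The pads swing forward as they close: fully open they stand 13 mm farther back than shut.
Start: joints at [-1.285, 0.477, 0.022, 1.555, -0.011, 1.109, -0.083], TCP at [0.259, 0.623, 0.304] pointing down, gripper open.
Joint ranges: [-2.96, 2.96], [-0.34, 2.1], [-1.41, 1.46], [0.24, 2.44], [-1.37, 4.51], [0.17, 1.92], [-2.96, 2.96]. Speed limits (rad/s): [2.39, 2.39, 3.14, 3.14, 3.14, 3.14, 3.14].

INTERFACE

Orientations are given as a unit quaternion [w, x, y, z].
In Python, from station import bot, optics gives the robot as it stands.
- The arm moves only by the tool drive_tool, never from a script. Its argument "deltas" is a list of rows, each an object with "gripper": the closure in counts, from 0 (fully open) to 255 (shut); "offset": the shift along the tool's x, y, z in units of 1000 mm (1.0 is 1000 mm), a list of three; "angular": the turn, a rotation vector about the tool's x, y, z in units of 45 degrees (1.0 is 45 degrees), a list of three. In form: [{"gripper": gripper, "offset": [dx, dy, dz], "angular": [rx, ry, rz]}, ...]. A call has 1 to 5 rows; each row is the pose to reach, as a shift and turn from the pose commanded when the call began, along the tool's axes at that moment; what a row does not reach only later rows make up. A row lasts 1/10 s, in which the tool goes at most 50 mm and 8.59 degrees, less where a joint would pass 70% of its speed; a pose out of reach is approached as far as the arm can. A call with a number of a shift or a turn outside -1 to 1 is refused whole. A call with a gripper value outside its range is refused whole. The fingers move at their own pace and stop on an object; "grip_force" is the grip in N (left out, the last holds). Time passes only in rows, so rows that repeat a pose let the fingers close. It gives the time, the measured TCP pose, the force, the opening and the grip force at its end, in the units of the state.
- bot.get_obs(): the state, without advancing time (a new reading comes with each control period).
- optics.read_camera(name): name is "scene" or "side" or "wrist"; returns the picture (400x640x3 uint8, blue, green, red); there is no depth.
- optics.camera_model(name): a dict with "fx", "fy", "cx", "cy" (pixels), "cam_to_world" (4x4, takes a point from camera to world coordinates). Camera axes: x right, y up, looking along -z (the intrinsics and any distortion apply to the point x, -y, -z); pixel columns grow to the right and rows downward; lengths in m; the calibration is good to about 2 mm. A picture is of the moment at which its call begins: read the wrist's pose just before it. camera_model takes no time and is no camera call; for the wrist camera it gives the pose at the moment of the call.
- bot.hand_in(): hands the job in; it is judged then, once.
The state is a dict: "t": time; "q": joint angles; "joint_vel": joint speeds; "joint_torque": joint torques, N m; "eef_pos": TCP position; "tool_rot": TCP orientation; "contact_force": force on the tool from outside, world axes, zero at the start; "torque": the same for the moment, N m; "gripper_width": opening from 0.0 (shut) to 1.0 (fully open); "grasp_force": force on a finger pad.
Only numpy, scipy, OpenCV 4.12 (cv2) and the standard library are available. Lean on these libraries where they do the work, as an engineer would, in place of code of your own. Each camera call takes 0.05 s, during which the arm holds its last target. There are 200 camera calls.

## Working session

There is one attempt and no reset: what is moved stays moved. The work goes in short steps, Python scripts to look and compute and a tool call to move; the robot and the scene stay as the last step left them, time stands still between calls to the robot, and variables do not carry over. Pictures are saved under pics/ and viewed, at most 14 in all, crops included, and the job is handed in when it is done.

Besides the shell and the picture viewer there is one more tool, called after ">>>" as name(argument=value, ...), one argument or row to a line, values as JSON. drive_tool: Moves the arm, as the interface text tells. Its arguments: {"type":"object","properties":{"deltas":{"type":"array"},"grip_force":{"type":"number"}},"required":["deltas"]}

```bash
ls; mkdir -p pics
python3 - <<'E'
from station import bot, optics
import cv2
print(bot.get_obs())
for n in ("scene","side"):
    im=optics.read_camera(n); cv2.imwrite(f"pics/{n}0.png",im)
    m=optics.camera_model(n); print(n,m)
print(optics.camera_model("wrist"))
E
```

```text
pics
{'t': 0.0, 'q': array([-1.28506353,  0.47781153,  0.02239146,  1.55646278, -0.01150283,
        1.1093159 , -0.08307642]), 'joint_vel': array([ 0.00023677,  0.00050181, -0.00090289,  0.00235703, -0.00130174,
       -0.00116453,  0.00187909]), 'joint_torque': array([ 9.26866924e-04, -5.96450901e+01,  1.60858747e+00, -2.81197876e+01,
        1.25184099e-02,  9.44314466e-03,  1.84959640e-05]), 'eef_pos': array([0.25887152, 0.62287934, 0.30291416]), 'tool_rot': array([-1.03254667e-04,  1.95647228e-01,  9.80673895e-01, -9.28633170e-04]), 'contact_force': array([-0.05619276, -0.72201457,  0.36599551]), 'torque': array([0.01405496, 0.01727078, 0.03288264]), 'grasp_force': 0.0, 'gripper_width': 0.9987386009956092}
scene {'fx': 414.1329206196657, 'fy': 414.1329206196657, 'cx': 324.3019337518728, 'cy': 202.36727140274203, 'cam_to_world': array([[ 0.26874156, -0.66110725,  0.70051066,  1.28752998],
       [ 0.96316973,  0.19128345, -0.18898336, -0.20456485],
       [-0.00905783,  0.72549835,  0.6881643 ,  0.94178493],
       [ 0.        ,  0.        ,  0.        ,  1.        ]])}
side {'fx': 388.30362329572387, 'fy': 388.30362329572387, 'cx': 322.21328696779887, 'cy': 198.6842729813049, 'cam_to_world': array([[ 0.91362604,  0.27955302, -0.29519073,  0.12920817],
       [-0.40642571,  0.64637319, -0.64577074, -0.75904688],
       [ 0.01027622,  0.70996606,  0.70416091,  0.99394297],
       [ 0.        ,  0.        ,  0.        ,  1.        ]])}
{'fx': 277.7396392897675, 'fy': 277.7396392897675, 'cx': 323.86352529108416, 'cy': 198.3220167097418, 'cam_to_world': array([[ 0.383757  , -0.88811215, -0.25295725,  0.19457551],
       [ 0.92343243,  0.36855385,  0.10696081,  0.65006464],
       [-0.00176483, -0.27463589,  0.96154668,  0.37281313],
       [ 0.        ,  0.        ,  0.        ,  1.        ]])}
```

View pics/scene0.png

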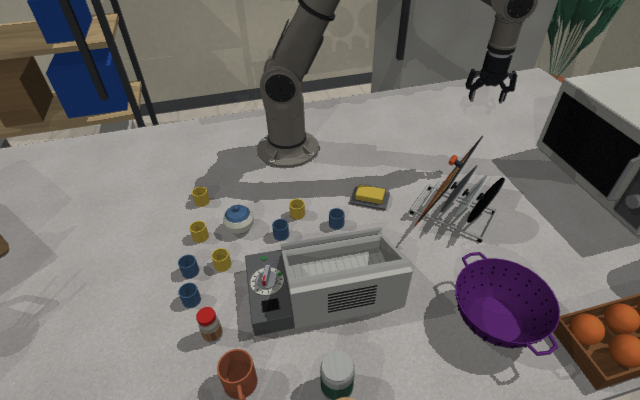

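View pics/side0.png

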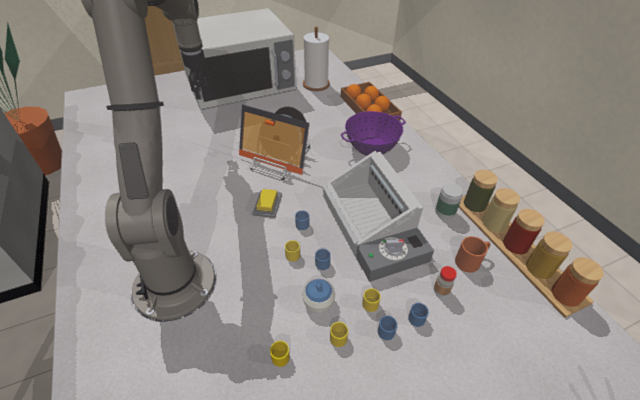

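The four blue handleless cups are at scene (281,230), (337,218), (189,267) and (190,296), and at side (323,259), (302,220), (388,328) and (419,315). The yellow ones are decoys and the sugar bowl's blue lid is at scene (238,214). Next: enlarged crops of the steriliser.

```bash
cat > h.py <<'E'
import numpy as np, cv2
from station import bot, optics
def ray(m,uv):
    d=np.array([(uv[0]-m['cx'])/m['fx'],-(uv[1]-m['cy'])/m['fy'],-1.])
    T=m['cam_to_world']; d=T[:3,:3]@d
    return T[:3,3],d/np.linalg.norm(d)
def plane(m,uv,z):
    o,d=ray(m,uv); return o+d*(z-o[2])/d[2]
def tri(m1,a,m2,b):
    o1,d1=ray(m1,a);o2,d2=ray(m2,b)
    s=np.linalg.lstsq(np.c_[d1,-d2],o2-o1,rcond=None)[0]
    p,q=o1+s[0]*d1,o2+s[1]*d2
    return (p+q)/2,np.linalg.norm(p-q)
def proj(m,P):
    T=m['cam_to_world'];c=T[:3,:3].T@(np.array(P)-T[:3,3])
    return np.array([m['cx']+m['fx']*c[0]/-c[2],m['cy']-m['fy']*c[1]/-c[2]])
def blobs(im,lo,hi,amin=40):
    k=cv2.inRange(cv2.cvtColor(im,cv2.COLOR_BGR2HSV),np.array(lo),np.array(hi))
    k=cv2.morphologyEx(k,cv2.MORPH_CLOSE,np.ones((3,3)))
    n,l,s,c=cv2.connectedComponentsWithStats(k)
    return [(c[i],s[i]) for i in range(1,n) if s[i,4]>=amin],k
BLUE=((98,90,30),(115,255,255))
def Rm(q): 
    from scipy.spatial.transform import Rotation as R
    return R.from_quat([q[1],q[2],q[3],q[0]])
E
python3 - <<'E'
from h import *
a=cv2.imread("pics/scene0.png");b=cv2.imread("pics/side0.png")
for im in(a,b):
    for c,s in blobs(im,*BLUE)[0]: print(c.round(1),s)
    print()
A=cv2.resize(a[220:340,230:420],None,fx=4,fy=4,interpolation=cv2.INTER_CUBIC)
B=cv2.resize(b[145:285,315:440],None,fx=4,fy=4,interpolation=cv2.INTER_CUBIC)
cv2.imwrite("pics/cA.png",A);cv2.imwrite("pics/cB.png",B)
E
```

```text
[51.2 20.3] [  27    0   48   44 1290]
[81.3 14.4] [ 69   0  23  38 466]
[86.3 83.4] [  46   48   83   70 3793]
[236.8 213.2] [225 205  24  17 313]
[335.7 218.3] [329 209  15  20 257]
[280.2 229.2] [273 219  15  22 277]
[188. 266.] [178 255  20  23 342]
[189.  294.8] [179 283  21  25 388]

[318.1 290.2] [306 280  25  22 429]
[417.6 315.3] [411 304  16  22 121]
[387.  329.5] [380 317  17  22  70]
```

View pics/cA.png

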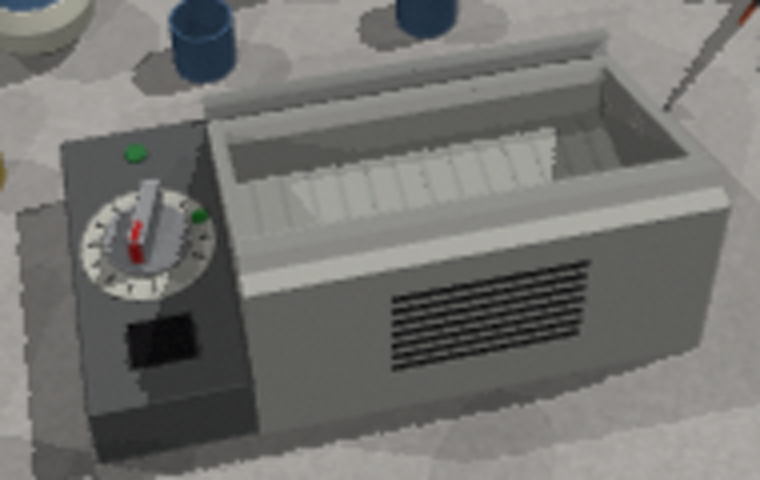

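View pics/cB.png

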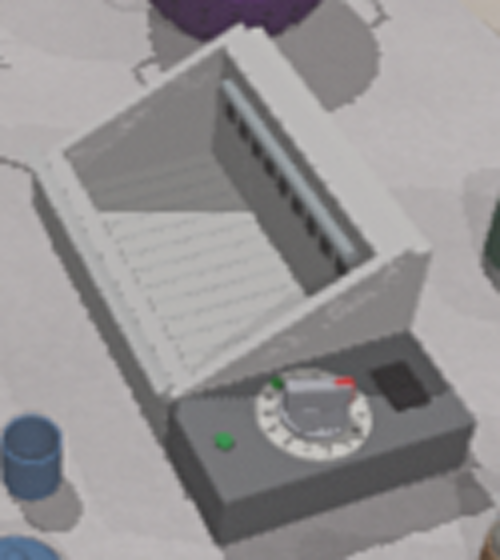

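Run:
```python
from h import *
ms,md=optics.camera_model("scene"),optics.camera_model("side")
A=lambda p:(230+(p[0]+.5)/4-.5,220+(p[1]+.5)/4-.5)
B=lambda p:(315+(p[0]+.5)/4-.5,145+(p[1]+.5)/4-.5)
for n,a,b in [("con -100,-145",(205,120),(172,403)),("con -100,-245",(62,142),(228,500)),("con 115,-245",(98,415),(472,425)),("con 115 -145",(255,385),(410,335)),("hous 115,-145",(245,292),(428,250)),("hous 115 145",(727,205),(262,30)),("redtip",(135,240),(352,381)),("bar other",(150,182),(280,385))]:
    p,e=tri(ms,A(a),md,B(b)); print(n,p.round(4),round(e,4))
a=cv2.imread("pics/scene0.png");b=cv2.imread("pics/side0.png")
for n,x,y in [("c1",(335.7,218.3),(302,220)),("c2",(280.2,229.2),(323,259)),("c3",(188,266),(388,328)),("c4",(189,294.8),(419,315))]:
    p,e=tri(ms,x,md,y); print(n,p.round(4),round(e,4), plane(ms,x,.027).round(4),plane(md,y,.027).round(4))
for n,x,y in [("sugar",(236.8,213.2),(318,290.2)),("jar",(207,317),(449,273)),("sponge",(370,194),(267,199)),("knob",(456,160),(268,122))]:
    p,e=tri(ms,x,md,y); print(n,p.round(4),round(e,4))
# orange/lip blobs
for im in(a,b):
    for c,s in blobs(im,(5,150,100),(16,255,255),20)[0]: print(c.round(1),s)
    print()
A=cv2.resize(a[130:250,390:520],None,fx=4,fy=4,interpolation=cv2.INTER_CUBIC)
B=cv2.resize(b[95:190,225:325],None,fx=5,fy=5,interpolation=cv2.INTER_CUBIC)
B=cv2.copyMakeBorder(B,0,480-min(480,B.shape[0]),0,0,cv2.BORDER_CONSTANT)[:480]
cv2.imwrite("pics/cC.png",cv2.resize(np.hstack([A,B]),None,fx=.78,fy=.78))
```

```text
con -100,-145 [ 0.5383 -0.1289  0.0584] 0.0005
con -100,-245 [ 0.5328 -0.2264  0.0616] 0.0006
con 115,-245 [ 0.7406 -0.2347  0.0524] 0.0008
con 115 -145 [ 0.7474 -0.1403  0.0537] 0.0011
hous 115,-145 [ 0.7453 -0.1386  0.1496] 0.0018
hous 115 145 [0.7649 0.1471 0.1497] 0.0003
redtip [ 0.6537 -0.1917  0.0977] 0.0021
bar other [ 0.6059 -0.1728  0.0925] 0.0068
c1 [0.4321 0.0627 0.0248] 0.0018 [0.4349 0.0612 0.027 ] [0.4312 0.062  0.027 ]
c2 [ 0.4308 -0.1119  0.0256] 0.0006 [ 0.4324 -0.1123  0.027 ] [ 0.4303 -0.1125  0.027 ]
c3 [ 0.4972 -0.3858  0.0256] 0.0005 [ 0.4982 -0.3853  0.027 ] [ 0.4968 -0.3866  0.027 ]
c4 [ 0.5944 -0.387   0.0252] 0.0006 [ 0.5956 -0.3864  0.027 ] [ 0.5937 -0.388   0.027 ]
sugar [ 0.364  -0.2281  0.0624] 0.0021
jar [ 0.7148 -0.3366  0.0865] 0.0003
sponge [0.356  0.2036 0.0249] 0.0031
knob [0.4483 0.4286 0.1842] 0.0014
[452.5 159.7] [449 155   8  10  45]
[626.6 333.1] [ 611  301   29   65 1332]
[589.4 328.6] [575 314  30  34 737]
[237.8 351.2] [227 349  22   7  26]
[235.5 380.8] [218 355  35  45 213]

[368.5  98. ] [346  85  44  27 731]
[ 28.  119.1] [  6 107  42  28 651]
[269.2 122.1] [264 119  11   7  50]
[276.2 137.7] [273 136   7   5  25]
[271.6 161.3] [240 149  62  25 215]
[575.1 291. ] [559 267  38  39 556]
```

View pics/cC.png

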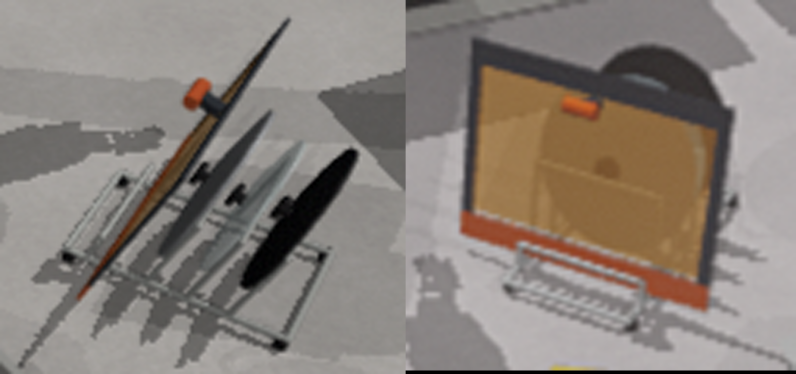

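The crop shows the orange knob at scene (452.5,159.7) / side (269,122), and the lip strip at side (272,161). Next I fit the steriliser and rack poses.

```bash
cat >> h.py <<'E'
from scipy.optimize import least_squares
from scipy.spatial.transform import Rotation as R
def fit(L,W):
    L,W=np.array(L),np.array(W)
    f=lambda v:(np.c_[v[0]+np.cos(v[2])*L[:,0]-np.sin(v[2])*L[:,1],v[1]+np.sin(v[2])*L[:,0]+np.cos(v[2])*L[:,1]]-W[:,:2]).ravel()
    r=least_squares(f,[.64,0,0],loss='soft_l1',f_scale=.003); return r.x,f(r.x).reshape(-1,2)
def down(psi):  # tool z down, tool y at world angle psi
    c,s=np.cos(psi),np.sin(psi)
    return R.from_matrix(np.array([[-s*-1*-1*-1,c,0],[c*-1*-1,s,0],[0,0,-1]]) if 0 else np.array([[-s,c,0],[c,s,0],[0,0,-1]]))
def go(p,Rt,p0=None,R0=None):
    o=bot.get_obs(); p0=o['eef_pos'] if p0 is None else np.array(p0); R0=Rm(o['tool_rot']) if R0 is None else R0
    d=R0.inv().apply(np.array(p)-p0); w=(R0.inv()*Rt).as_rotvec()/(np.pi/4)
    print("off",d.round(4),"ang",w.round(3),"dist",np.linalg.norm(d).round(3),"deg",(np.linalg.norm(w)*45).round(1))
E
python3 - <<'E'
from h import *
ms,md=optics.camera_model("scene"),optics.camera_model("side")
print(fit([(-.1,-.145),(-.1,-.245),(.115,-.145),(.115,.145)],[(.5383,-.1289),(.5328,-.2264),(.7453,-.1386),(.7649,.1471)]))
a=cv2.imread("pics/scene0.png");b=cv2.imread("pics/side0.png")
for im,m in((a,ms),(b,md)):
    for c,s in blobs(im,(20,120,80),(32,255,255),30)[0]: print("yel",plane(m,c,.027).round(3)[:2],c.round(1),s[4])
print(tri(ms,(452.5,159.7),md,(269.2,122.1)))
# rack crop corners (display px /0.78): left 4x from (390,130), right 5x from (225,95)
A=lambda p:(390+(p[0]/.78+.5)/4-.5,130+(p[1]/.78+.5)/4-.5)
B=lambda p:(225+((p[0]-405.6)/.78+.5)/5-.5,95+(p[1]/.78+.5)/5-.5)
for n,x,y in [("top -y",(288,20),(732,108)),("lip -y",(80,297),(708,307)),("foot front -y",(68,257),(632,324)),("foot front +y",(123,181),(508,286))]:
    p,e=tri(ms,A(x),md,B(y)); print(n,p.round(4),round(e,4))
for n,y,z in [("lip+y",(461,233),.016),("lip-y",(708,307),.016),("top+y",(473,40),.208),("top-y",(732,108),.208)]:
    print(n,plane(md,B(y),z).round(4))
print(down(0).as_matrix())
E
```

```text
(array([ 0.64335981,  0.01118989, -0.05100778]), array([[-0.00220305,  0.00037705],
       [-0.00180161, -0.00199289],
       [ 0.00551732, -0.00088487],
       [ 0.00070316,  0.00303795]]))
yel [0.358 0.2  ] [369.7 193.8] 425
yel [ 0.214 -0.336] [200.2 196. ] 264
yel [ 0.36  -0.045] [296.7 208.7] 261
yel [ 0.373 -0.35 ] [198.6 231.2] 307
yel [ 0.5   -0.295] [220.9 259.4] 344
yel [0.352 0.201] [266.3 199.7] 332
yel [ 0.356 -0.044] [292.2 250.3] 256
yel [ 1.05  -0.404] [547.9 264.3] 402
yel [ 0.497 -0.294] [370.9 299.6] 316
yel [ 0.369 -0.348] [338.4 333.8] 359
yel [ 0.211 -0.335] [279.4 353.2] 405
(array([0.44969808, 0.41567874, 0.190273  ]), np.float64(0.0034686693377974196))
top -y [0.5552 0.3674 0.2771] 0.1495
lip -y [0.5227 0.2884 0.0209] 0.0008
foot front -y [0.4519 0.3109 0.0038] 0.0034
foot front +y [0.3577 0.4187 0.0008] 0.0021
lip+y [0.3339 0.5029 0.016 ]
lip-y [0.5247 0.2942 0.016 ]
top+y [0.3846 0.5432 0.208 ]
top-y [0.5709 0.3367 0.208 ]
[[ 0.  1.  0.]
 [ 1.  0.  0.]
 [ 0.  0. -1.]]
```

```bash
cat >> h.py <<'E'
def plan(*wps):
    o=bot.get_obs(); p,Rr=o['eef_pos'],Rm(o['tool_rot'])
    for q,Rq in wps: go(q,Rq,p,Rr); p,Rr=np.array(q),Rq
E
python3 - <<'E'
from h import *
a=np.deg2rad
plan(((.33,.44,.32),down(a(43))),((.40,.25,.30),down(a(20))),((.432,.062,.25),down(-.055)))
E
```

```text
off [-0.1359 -0.1417 -0.0167] ang [-0.002  0.001  0.543] dist 0.197 deg 24.4
off [-0.1867 -0.0784  0.02  ] ang [0.    0.    0.511] dist 0.203 deg 23.0
off [-0.1876 -0.0342  0.05  ] ang [0.    0.    0.514] dist 0.197 deg 23.2
```

>>> drive_tool(
  deltas=[
    {"gripper": 60, "offset": [-0.045, -0.047, -0.006], "angular": [0, 0, 0.18]},
    {"gripper": 60, "offset": [-0.09, -0.094, -0.012], "angular": [0, 0, 0.36]},
    {"gripper": 60, "offset": [-0.136, -0.142, -0.017], "angular": [-0.002, 0.001, 0.543]},
    {"gripper": 60, "offset": [-0.136, -0.142, -0.017], "angular": [-0.002, 0.001, 0.543]},
    {"gripper": 60, "offset": [-0.136, -0.142, -0.017], "angular": [-0.002, 0.001, 0.543]},
  ],
  grip_force=30,
)

```text
t: 0.6
eef_pos: [0.334, 0.4334, 0.3213]
tool_rot: [0.001, 0.403, 0.915, -0.0]
contact_force: [0.7, -0.5, 0.1]
gripper_width: 0.764
grasp_force: 0.0
```

>>> drive_tool(
  deltas=[
    {"gripper": 60, "offset": [-0.187, -0.078, 0.02], "angular": [0, 0, 0.511]},
    {"gripper": 60, "offset": [-0.187, -0.078, 0.02], "angular": [0, 0, 0.511]},
    {"gripper": 60, "offset": [-0.187, -0.078, 0.02], "angular": [0, 0, 0.511]},
    {"gripper": 60, "offset": [-0.187, -0.078, 0.02], "angular": [0, 0, 0.511]},
    {"gripper": 60, "offset": [-0.187, -0.078, 0.02], "angular": [0, 0, 0.511]},
  ],
)

```text
t: 1.1
eef_pos: [0.4022, 0.2439, 0.2999]
tool_rot: [0.0, 0.577, 0.817, -0.001]
contact_force: [-0.7, 0.7, 0.1]
gripper_width: 0.759
grasp_force: 0.0
```

>>> drive_tool(
  deltas=[
    {"gripper": 60, "offset": [-0.188, -0.034, 0.05], "angular": [0, 0, 0.514]},
    {"gripper": 60, "offset": [-0.188, -0.034, 0.05], "angular": [0, 0, 0.514]},
    {"gripper": 60, "offset": [-0.188, -0.034, 0.05], "angular": [0, 0, 0.514]},
    {"gripper": 60, "offset": [-0.188, -0.034, 0.05], "angular": [0, 0, 0.514]},
    {"gripper": 60, "offset": [-0.188, -0.034, 0.05], "angular": [0, 0, 0.514]},
  ],
)

```text
t: 1.6
eef_pos: [0.4325, 0.0566, 0.2491]
tool_rot: [-0.0, 0.729, 0.685, -0.001]
contact_force: [-0.1, 0.4, 0.6]
gripper_width: 0.763
grasp_force: 0.0
```

Run:
```python
from h import *
o=bot.get_obs();print(o['t'],o['eef_pos'].round(4),np.rad2deg(Rm(o['tool_rot']).as_rotvec()).round(2),o['gripper_width'])
m=optics.camera_model("wrist");im=optics.read_camera("wrist");cv2.imwrite("pics/w1.png",im)
for c,s in blobs(im,*BLUE)[0]: print(c.round(1),s,plane(m,c,.035).round(4))
```

```text
1.6 [0.4325 0.0566 0.2491] [-131.18 -123.19    0.18] 0.7632162113966074
[324.8 181.6] [ 302  156   46   51 1769] [0.4335 0.0633 0.035 ]
[330.8 310.5] [ 313  290   38   40 1220] [ 0.4309 -0.0952  0.035 ]
```

View pics/w1.png

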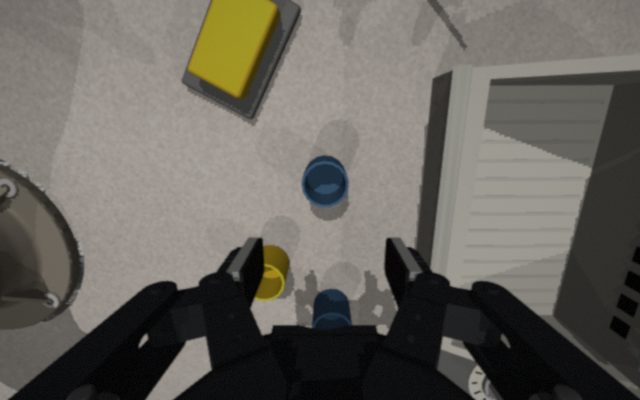

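Wrist view: target blue cup c1 at (325,182), partly hidden c2 at (331,310), yellow decoy at (270,275), steriliser on the right. I'll take c1.

>>> drive_tool(
  deltas=[
    {"gripper": 60, "offset": [0.0064, 0.001, 0.04], "angular": [0, 0, 0]},
    {"gripper": 60, "offset": [0.0064, 0.001, 0.08], "angular": [0, 0, 0]},
    {"gripper": 60, "offset": [0.0064, 0.001, 0.12], "angular": [0, 0, 0]},
    {"gripper": 60, "offset": [0.0064, 0.001, 0.163], "angular": [0, 0, 0]},
    {"gripper": 60, "offset": [0.0064, 0.001, 0.163], "angular": [0, 0, 0]},
  ],
)

```text
t: 2.15
eef_pos: [0.4314, 0.0697, 0.0831]
tool_rot: [-0.003, 0.725, 0.689, -0.004]
contact_force: [-1.7, -0.3, -0.6]
gripper_width: 0.765
grasp_force: 0.0
```

>>> drive_tool(
  deltas=[
    {"gripper": 160, "offset": [0, 0, 0], "angular": [0, 0, 0]},
    {"gripper": 160, "offset": [0, 0, 0], "angular": [0, 0, 0]},
    {"gripper": 160, "offset": [0, 0, 0], "angular": [0, 0, 0]},
    {"gripper": 160, "offset": [0, 0, 0], "angular": [0, 0, 0]},
    {"gripper": 160, "offset": [0, 0, 0], "angular": [0, 0, 0]},
  ],
  grip_force=30,
)

```text
t: 2.65
eef_pos: [0.4349, 0.0689, 0.0883]
tool_rot: [-0.0, 0.726, 0.688, 0.002]
contact_force: [0.7, 0.7, -0.8]
gripper_width: 0.557
grasp_force: 31.0
```

>>> drive_tool(
  deltas=[
    {"gripper": 160, "offset": [0, 0, -0.04], "angular": [0, 0, 0]},
    {"gripper": 160, "offset": [0, 0, -0.08], "angular": [0, 0, 0]},
    {"gripper": 160, "offset": [0, 0, -0.12], "angular": [0, 0, 0]},
    {"gripper": 160, "offset": [0, 0, -0.15], "angular": [0, 0, 0]},
    {"gripper": 160, "offset": [0, 0, -0.15], "angular": [0, 0, 0]},
  ],
)

```text
t: 3.15
eef_pos: [0.4363, 0.0687, 0.2411]
tool_rot: [0.0, 0.726, 0.687, 0.005]
contact_force: [-0.1, 0.1, -0.2]
gripper_width: 0.56
grasp_force: 31.8
```

Run:
```python
from h import *
o=bot.get_obs();print(o['t'],o['eef_pos'].round(4),np.rad2deg(Rm(o['tool_rot']).as_rotvec()).round(2),o['gripper_width'],o['grasp_force'])
S=lambda x,y:(.643+.9985*x+.0550*y,.011-.055*x+.9985*y)
D=down(-.055)
plan(((*S(-.02,.084),.235),D),((*S(-.02,.084),.112),D))
```

```text
3.15 [0.4363 0.0687 0.2411] [130.68 123.71   0.84] 0.5602217426657883 31.84902459383011
off [0.0377 0.1895 0.0077] ang [ 0.009 -0.008  0.   ] dist 0.193 deg 0.5
off [0.    0.    0.123] ang [0. 0. 0.] dist 0.123 deg 0.0
```

>>> drive_tool(
  deltas=[
    {"gripper": 160, "offset": [0.01, 0.045, 0], "angular": [0, 0, 0]},
    {"gripper": 160, "offset": [0.02, 0.09, 0], "angular": [0, 0, 0]},
    {"gripper": 160, "offset": [0.03, 0.135, 0], "angular": [0, 0, 0]},
    {"gripper": 160, "offset": [0.038, 0.18, 0], "angular": [0, 0, 0]},
    {"gripper": 160, "offset": [0.038, 0.191, 0], "angular": [0, 0, 0]},
  ],
)

```text
t: 3.65
eef_pos: [0.6305, 0.0969, 0.236]
tool_rot: [0.0, 0.726, 0.688, 0.001]
contact_force: [0.1, 0.8, -0.7]
gripper_width: 0.56
grasp_force: 31.9
```

>>> drive_tool(
  deltas=[
    {"gripper": 160, "offset": [0, 0, 0.02], "angular": [0, 0, 0]},
    {"gripper": 160, "offset": [0, 0, 0.04], "angular": [0, 0, 0]},
    {"gripper": 160, "offset": [0, 0, 0.06], "angular": [0, 0, 0]},
    {"gripper": 160, "offset": [0, 0, 0.06], "angular": [0, 0, 0]},
    {"gripper": 160, "offset": [0, 0, 0.06], "angular": [0, 0, 0]},
  ],
)

```text
t: 4.15
eef_pos: [0.6265, 0.0956, 0.177]
tool_rot: [-0.001, 0.726, 0.687, -0.0]
contact_force: [-0.2, -0.7, -0.6]
gripper_width: 0.559
grasp_force: 31.8
```

Run:
```python
from h import *
o=bot.get_obs();print(o['t'],o['eef_pos'].round(4),np.rad2deg(Rm(o['tool_rot']).as_rotvec()).round(2),o['gripper_width'],o['grasp_force'])
im=optics.read_camera("side")
w=optics.read_camera("wrist")
cv2.imwrite("pics/p1.png",np.hstack([cv2.resize(im[130:300,290:450],(376,400)),cv2.resize(w,(424,265)) if 0 else cv2.copyMakeBorder(cv2.resize(w,(424,265)),0,135,0,0,cv2.BORDER_CONSTANT)]))
```

```text
4.15 [0.6265 0.0956 0.177 ] [-130.65 -123.66    0.  ] 0.5593322436529583 31.84255477041006
```

View pics/p1.png

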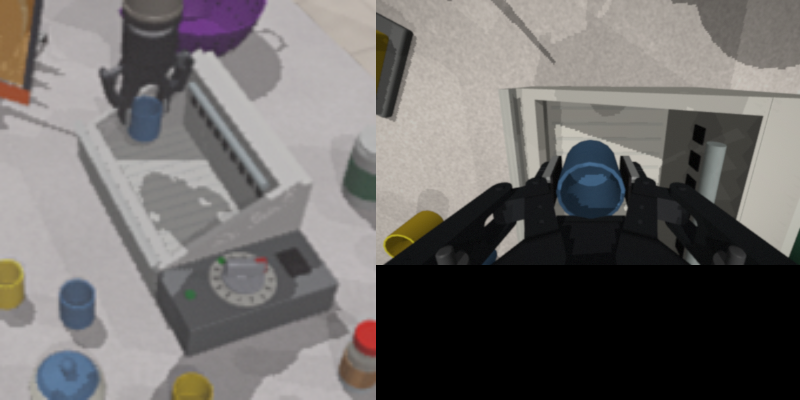

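The cup hangs over the chamber at the +y end, clear of the walls. I'll lower and release it.

>>> drive_tool(
  deltas=[
    {"gripper": 160, "offset": [0, 0, 0.02], "angular": [0, 0, 0]},
    {"gripper": 160, "offset": [0, 0, 0.04], "angular": [0, 0, 0]},
    {"gripper": 160, "offset": [0, 0, 0.055], "angular": [0, 0, 0]},
    {"gripper": 160, "offset": [0, 0, 0.065], "angular": [0, 0, 0]},
    {"gripper": 160, "offset": [0, 0, 0.065], "angular": [0, 0, 0]},
  ],
)

```text
t: 4.75
eef_pos: [0.6266, 0.096, 0.1115]
tool_rot: [-0.001, 0.726, 0.688, -0.0]
contact_force: [-0.4, -0.8, -0.6]
gripper_width: 0.556
grasp_force: 31.8
```

>>> drive_tool(
  deltas=[
    {"gripper": 160, "offset": [0, 0, 0], "angular": [0, 0, 0]},
    {"gripper": 75, "offset": [0, 0, 0.001], "angular": [0, 0, 0]},
    {"gripper": 75, "offset": [0, 0, 0.001], "angular": [0, 0, 0]},
    {"gripper": 75, "offset": [0, 0, 0.001], "angular": [0, 0, 0]},
    {"gripper": 75, "offset": [0, 0, 0.001], "angular": [0, 0, 0]},
  ],
)

```text
t: 5.25
eef_pos: [0.6273, 0.0961, 0.1118]
tool_rot: [-0.0, 0.726, 0.688, 0.001]
contact_force: [0.2, -0.4, -0.7]
gripper_width: 0.703
grasp_force: 0.0
```

>>> drive_tool(
  deltas=[
    {"gripper": 75, "offset": [0, 0, -0.03], "angular": [0, 0, 0]},
    {"gripper": 75, "offset": [0, 0, -0.07], "angular": [0, 0, 0]},
    {"gripper": 75, "offset": [0, 0, -0.11], "angular": [0, 0, 0]},
    {"gripper": 75, "offset": [0, 0, -0.13], "angular": [0, 0, 0]},
    {"gripper": 75, "offset": [0, 0, -0.13], "angular": [0, 0, 0]},
  ],
)

```text
t: 5.75
eef_pos: [0.6289, 0.0957, 0.2452]
tool_rot: [0.001, 0.726, 0.687, 0.004]
contact_force: [0.4, 0.1, 0.6]
gripper_width: 0.712
grasp_force: 0.0
```

>>> drive_tool(
  deltas=[
    {"gripper": 60, "offset": [-0.035, -0.03, 0], "angular": [0, 0, 0]},
    {"gripper": 60, "offset": [-0.07, -0.06, 0], "angular": [0, 0, 0]},
    {"gripper": 60, "offset": [-0.105, -0.09, 0], "angular": [0, 0, 0]},
    {"gripper": 60, "offset": [-0.11, -0.1, 0], "angular": [0, 0, 0]},
    {"gripper": 60, "offset": [-0.11, -0.1, 0], "angular": [0, 0, 0]},
  ],
)

```text
t: 6.25
eef_pos: [0.5194, -0.0098, 0.2406]
tool_rot: [-0.001, 0.727, 0.687, 0.0]
contact_force: [0.1, 0.3, 0.2]
gripper_width: 0.766
grasp_force: 0.0
```

Run:
```python
from h import *
o=bot.get_obs();print(o['t'],o['eef_pos'].round(4),np.rad2deg(Rm(o['tool_rot']).as_rotvec()).round(2),o['gripper_width'],o['grasp_force'])
for n in("wrist","scene","side"):
    m=optics.camera_model(n);im=optics.read_camera(n);cv2.imwrite(f"pics/{n}2.png",im)
    for c,s in blobs(im,*BLUE)[0]: print(n,c.round(1),s,plane(m,c,.03).round(4))
plan(((.431,-.1122,.24),down(-.055)))
```

```text
6.25 [ 0.5194 -0.0098  0.2406] [-1.3076e+02 -1.2347e+02 -3.0000e-02] 0.7655434441897262 0.0
wrist [445.3  74.7] [ 408   41   74   65 3642] [0.6383 0.0936 0.03  ]
wrist [264.9 280.5] [251 252  25  55 603] [ 0.4454 -0.1133  0.03  ]
wrist [187.9 376.8] [171 363  41  37 830] [ 0.3306 -0.2472  0.03  ]
scene [51.2 20.3] [  27    0   48   44 1288] [-1.6455 -1.1133  0.03  ]
scene [81.3 14.4] [ 69   0  23  38 467] [-1.6987 -0.9507  0.03  ]
scene [86.3 83.4] [  46   48   83   70 3792] [-0.7202 -0.7993  0.03  ]
scene [236.7 213.2] [225 205  24  17 312] [ 0.3309 -0.2301  0.03  ]
scene [280.2 229.1] [273 219  15  21 276] [ 0.4349 -0.1126  0.03  ]
scene [365.8 256.6] [358 248  17  18 246] [0.605  0.0983 0.03  ]
scene [188.1 266. ] [178 255  21  23 351] [ 0.501  -0.3845  0.03  ]
scene [189.1 294.6] [179 283  21  24 394] [ 0.5974 -0.3855  0.03  ]
side [318.2 290.3] [306 280  25  22 425] [ 0.3721 -0.2089  0.03  ]
side [417.9 314.4] [411 304  16  22 205] [ 0.5906 -0.3864  0.03  ]
side [386.6 328. ] [380 317  16  23 203] [ 0.4923 -0.3861  0.03  ]
off [-0.1098 -0.0857  0.0007] ang [ 0.001 -0.003  0.003] dist 0.139 deg 0.2
```

c1 is in place and the others haven't moved. c2 next.

>>> drive_tool(
  deltas=[
    {"gripper": 60, "offset": [-0.04, -0.03, 0], "angular": [0, 0, 0]},
    {"gripper": 60, "offset": [-0.08, -0.06, 0], "angular": [0, 0, 0]},
    {"gripper": 60, "offset": [-0.11, -0.085, 0], "angular": [0, 0, 0]},
    {"gripper": 60, "offset": [-0.11, -0.085, 0.03], "angular": [0, 0, 0]},
    {"gripper": 60, "offset": [-0.11, -0.085, 0.06], "angular": [0, 0, 0]},
  ],
)

```text
t: 6.9
eef_pos: [0.4321, -0.1138, 0.1811]
tool_rot: [0.001, 0.726, 0.688, 0.002]
contact_force: [0.5, 0.9, 0.2]
gripper_width: 0.764
grasp_force: 0.0
```

>>> drive_tool(
  deltas=[
    {"gripper": 60, "offset": [0, 0, 0.04], "angular": [0, 0, 0]},
    {"gripper": 60, "offset": [0, 0, 0.075], "angular": [0, 0, 0]},
    {"gripper": 60, "offset": [0, 0, 0.092], "angular": [0, 0, 0]},
    {"gripper": 60, "offset": [0, 0, 0.092], "angular": [0, 0, 0]},
    {"gripper": 160, "offset": [0, 0, 0.092], "angular": [0, 0, 0]},
  ],
)

```text
t: 7.4
eef_pos: [0.4314, -0.1132, 0.0889]
tool_rot: [-0.001, 0.726, 0.688, 0.001]
contact_force: [0.6, -0.2, 0.5]
gripper_width: 0.611
grasp_force: 0.0
```

>>> drive_tool(
  deltas=[
    {"gripper": 160, "offset": [0, 0, 0], "angular": [0, 0, 0]},
    {"gripper": 160, "offset": [0, 0, 0], "angular": [0, 0, 0]},
    {"gripper": 160, "offset": [0, 0, 0], "angular": [0, 0, 0]},
    {"gripper": 160, "offset": [0, 0, -0.04], "angular": [0, 0, 0]},
    {"gripper": 160, "offset": [0, 0, -0.08], "angular": [0, 0, 0]},
  ],
)

```text
t: 7.9
eef_pos: [0.4296, -0.1137, 0.1695]
tool_rot: [-0.001, 0.726, 0.687, -0.0]
contact_force: [0.6, -0.0, -0.7]
gripper_width: 0.557
grasp_force: 31.8
```

>>> drive_tool(
  deltas=[
    {"gripper": 160, "offset": [0, 0, -0.04], "angular": [0, 0, 0]},
    {"gripper": 160, "offset": [0.02, 0.023, -0.07], "angular": [0, 0, 0]},
    {"gripper": 160, "offset": [0.05, 0.058, -0.072], "angular": [0, 0, 0]},
    {"gripper": 160, "offset": [0.08, 0.093, -0.072], "angular": [0, 0, 0]},
    {"gripper": 160, "offset": [0.1, 0.117, -0.072], "angular": [0, 0, 0]},
  ],
)

```text
t: 8.4
eef_pos: [0.5549, -0.0173, 0.2421]
tool_rot: [-0.0, 0.725, 0.689, 0.002]
contact_force: [-0.0, -0.6, -1.2]
gripper_width: 0.558
grasp_force: 31.8
```

>>> drive_tool(
  deltas=[
    {"gripper": 160, "offset": [0.03, 0.035, 0], "angular": [0, 0, 0]},
    {"gripper": 160, "offset": [0.0585, 0.068, 0], "angular": [0, 0, 0]},
    {"gripper": 160, "offset": [0.0585, 0.068, 0], "angular": [0, 0, 0]},
    {"gripper": 160, "offset": [0.0585, 0.068, 0.03], "angular": [0, 0, 0]},
    {"gripper": 160, "offset": [0.0585, 0.068, 0.06], "angular": [0, 0, 0]},
  ],
)

```text
t: 8.9
eef_pos: [0.6242, 0.0346, 0.1815]
tool_rot: [0.0, 0.726, 0.688, 0.002]
contact_force: [0.1, -0.2, -1.8]
gripper_width: 0.563
grasp_force: 31.8
```

Run:
```python
from h import *
o=bot.get_obs();print(o['t'],o['eef_pos'].round(4),np.rad2deg(Rm(o['tool_rot']).as_rotvec()).round(2),o['gripper_width'],o['grasp_force'])
m=optics.camera_model("wrist");im=optics.read_camera("wrist");cv2.imwrite("pics/w3.png",im)
for c,s in blobs(im,*BLUE)[0]: print(c.round(1),s,plane(m,c,.06).round(4))
```

```text
8.9 [0.6242 0.0346 0.1815] [130.65 123.79   0.29] 0.5634368196563679 31.839430332183838
[324.2 141.6] [ 289  105   72   74 4114] [0.6277 0.0899 0.06  ]
[323.7 260.8] [ 271  198  107  120 9536] [6.224e-01 4.000e-04 6.000e-02]
```

View pics/w3.png

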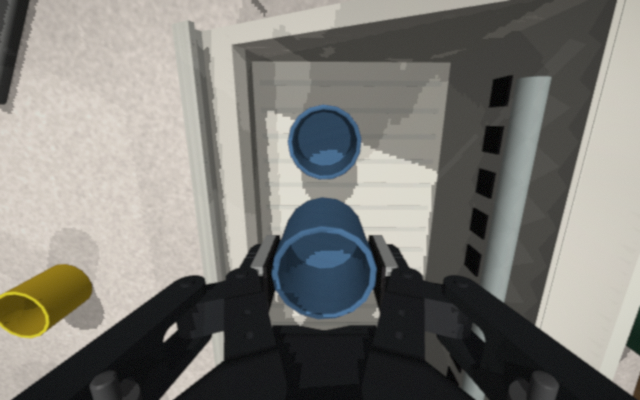

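Picture: c1 stands upright at (325,142) and c2 is held over the floor at (324,260). The floor corners at (252,62) and (448,64) are useful for the pose. I'll lower c2.

>>> drive_tool(
  deltas=[
    {"gripper": 160, "offset": [0, 0, 0.02], "angular": [0, 0, 0]},
    {"gripper": 160, "offset": [0, 0, 0.045], "angular": [0, 0, 0]},
    {"gripper": 160, "offset": [0, 0, 0.06], "angular": [0, 0, 0]},
    {"gripper": 160, "offset": [0, 0, 0.07], "angular": [0, 0, 0]},
    {"gripper": 160, "offset": [0, 0, 0.07], "angular": [0, 0, 0]},
  ],
)

```text
t: 9.45
eef_pos: [0.6237, 0.0344, 0.1114]
tool_rot: [-0.001, 0.726, 0.687, 0.001]
contact_force: [0.1, -0.0, -0.8]
gripper_width: 0.56
grasp_force: 32.8
```

>>> drive_tool(
  deltas=[
    {"gripper": 160, "offset": [0, 0, 0], "angular": [0, 0, 0]},
    {"gripper": 75, "offset": [0, 0, 0.001], "angular": [0, 0, 0]},
    {"gripper": 75, "offset": [0, 0, 0.001], "angular": [0, 0, 0]},
    {"gripper": 75, "offset": [0, 0, 0.001], "angular": [0, 0, 0]},
    {"gripper": 75, "offset": [0, 0, 0.001], "angular": [0, 0, 0]},
  ],
)

```text
t: 9.95
eef_pos: [0.6239, 0.0346, 0.1105]
tool_rot: [-0.0, 0.726, 0.688, 0.001]
contact_force: [-0.3, -0.2, -0.3]
gripper_width: 0.702
grasp_force: 0.0
```

>>> drive_tool(
  deltas=[
    {"gripper": 75, "offset": [0, 0, -0.03], "angular": [0, 0, 0]},
    {"gripper": 75, "offset": [0, 0, -0.07], "angular": [0, 0, 0]},
    {"gripper": 75, "offset": [0, 0, -0.11], "angular": [0, 0, 0]},
    {"gripper": 75, "offset": [0, 0, -0.13], "angular": [0, 0, 0]},
    {"gripper": 75, "offset": [0, 0, -0.13], "angular": [0, 0, 0]},
  ],
)

```text
t: 10.45
eef_pos: [0.6255, 0.0342, 0.2439]
tool_rot: [0.001, 0.726, 0.687, 0.003]
contact_force: [0.7, -0.2, -0.7]
gripper_width: 0.708
grasp_force: 0.0
```

Run:
```python
from h import *
o=bot.get_obs();print(o['t'],o['eef_pos'].round(4),np.rad2deg(Rm(o['tool_rot']).as_rotvec()).round(2),o['gripper_width'],o['grasp_force'])
m=optics.camera_model("wrist");im=optics.read_camera("wrist");cv2.imwrite("pics/w4.png",im)
for c,s in blobs(im,*BLUE)[0]: print(c.round(1),s,plane(m,c,.06).round(4))
T=m['cam_to_world'].copy();m['cam_to_world']=T.copy();m['cam_to_world'][:3,3]+=np.array([.6242,.0346,.1815])-o['eef_pos']
for n,u,z in [("floor -75,135",(252,62),.022),("floor 75,135",(448,64),.022),("ledge",(186,22),.078),("ledge low",(202,160),.079)]: print(n,plane(m,u,z).round(4))
ms,md=[optics.camera_model(n) for n in("scene","side")]
for n,mm in(("scene",ms),("side",md)):
    im=optics.read_camera(n);cv2.imwrite(f"pics/{n}4.png",im)
    for c,s in blobs(im,*BLUE)[0]:
        if c[0]>100 :print(n,c.round(1),s[4],plane(mm,c,.027).round(4))
plan(((.62,-.20,.25),down(-.055)),((.5946,-.3872,.24),down(-.055)))
```

```text
10.45 [0.6255 0.0342 0.2439] [130.62 123.65   0.62] 0.7083054974134995 0.0
[321.5 163.8] [ 295  109   54  112 4506] [0.6262 0.0652 0.06  ]
floor -75,135 [0.5773 0.149  0.022 ]
floor 75,135 [0.7252 0.1397 0.022 ]
ledge [0.5559 0.16   0.078 ]
ledge low [0.5519 0.0844 0.079 ]
scene [236.8 213.2] 313 [ 0.3278 -0.23    0.027 ]
scene [356.3 258.4] 517 [0.6016 0.0714 0.027 ]
scene [188. 266.] 352 [ 0.4981 -0.3852  0.027 ]
scene [189.2 294.8] 393 [ 0.5956 -0.386   0.027 ]
side [353.7 197. ] 56 [0.6408 0.0911 0.027 ]
side [318.1 290.3] 426 [ 0.3728 -0.2072  0.027 ]
side [417.7 314.2] 260 [ 0.5918 -0.3846  0.027 ]
side [387.2 327.1] 215 [ 0.4963 -0.3835  0.027 ]
off [-0.2344  0.0096 -0.011 ] ang [-0.002 -0.002  0.001] dist 0.235 deg 0.1
off [-0.1883 -0.0151  0.01  ] ang [0. 0. 0.] dist 0.189 deg 0.0
```

>>> drive_tool(
  deltas=[
    {"gripper": 60, "offset": [-0.045, 0, 0], "angular": [0, 0, 0]},
    {"gripper": 60, "offset": [-0.09, 0, 0], "angular": [0, 0, 0]},
    {"gripper": 60, "offset": [-0.135, 0, 0], "angular": [0, 0, 0]},
    {"gripper": 60, "offset": [-0.18, 0, 0], "angular": [0, 0, 0]},
    {"gripper": 60, "offset": [-0.215, 0, 0], "angular": [0, 0, 0]},
  ],
)

```text
t: 11.1
eef_pos: [0.6105, -0.1833, 0.2383]
tool_rot: [-0.001, 0.727, 0.687, -0.001]
contact_force: [1.1, -0.4, -0.1]
gripper_width: 0.768
grasp_force: 0.0
```

>>> drive_tool(
  deltas=[
    {"gripper": 60, "offset": [-0.045, 0, 0], "angular": [0, 0, 0]},
    {"gripper": 60, "offset": [-0.09, 0, 0], "angular": [0, 0, 0]},
    {"gripper": 60, "offset": [-0.135, 0, 0], "angular": [0, 0, 0]},
    {"gripper": 60, "offset": [-0.18, -0.007, 0], "angular": [0, 0, 0]},
    {"gripper": 60, "offset": [-0.208, -0.007, 0], "angular": [0, 0, 0]},
  ],
)

```text
t: 11.6
eef_pos: [0.5906, -0.3917, 0.2376]
tool_rot: [-0.002, 0.728, 0.686, -0.001]
contact_force: [-0.6, -0.0, 0.9]
gripper_width: 0.766
grasp_force: 0.0
```

>>> drive_tool(
  deltas=[
    {"gripper": 60, "offset": [0, 0, 0.0], "angular": [0, 0, 0]},
    {"gripper": 60, "offset": [0, 0, 0.0], "angular": [0, 0, 0]},
    {"gripper": 60, "offset": [0, 0, 0.03], "angular": [0, 0, 0]},
    {"gripper": 60, "offset": [0, 0, 0.06], "angular": [0, 0, 0]},
    {"gripper": 60, "offset": [0, 0, 0.06], "angular": [0, 0, 0]},
  ],
)

```text
t: 12.1
eef_pos: [0.5927, -0.383, 0.1742]
tool_rot: [-0.005, 0.725, 0.689, 0.0]
contact_force: [-1.6, 0.3, -0.5]
gripper_width: 0.764
grasp_force: 0.0
```

Run:
```python
from h import *
o=bot.get_obs();print(o['t'],o['eef_pos'].round(4),np.rad2deg(Rm(o['tool_rot']).as_rotvec()).round(2),o['gripper_width'],o['grasp_force'])
m=optics.camera_model("wrist");im=optics.read_camera("wrist");cv2.imwrite("pics/w5.png",im)
for c,s in blobs(im,*BLUE)[0]: print(c.round(1),s,plane(m,c,.03).round(4))
plan(((.594,-.387,.088),down(-.055)))
```

```text
12.1 [ 0.5927 -0.383   0.1742] [-1.3007e+02 -1.2354e+02 -3.0000e-02] 0.7642979394874749 0.0
[327.1 214.1] [ 297  179   61   70 3287] [ 0.594  -0.3866  0.03  ]
[207.1 217.2] [ 169  183   77   70 3859] [ 0.4957 -0.3844  0.03  ]
off [-0.0031  0.001   0.0888] ang [-0.006 -0.007  0.004] dist 0.089 deg 0.4
```

>>> drive_tool(
  deltas=[
    {"gripper": 60, "offset": [-0.002, 0.001, 0.03], "angular": [0, 0, 0]},
    {"gripper": 60, "offset": [-0.002, 0.001, 0.06], "angular": [0, 0, 0]},
    {"gripper": 60, "offset": [-0.002, 0.001, 0.091], "angular": [0, 0, 0]},
    {"gripper": 60, "offset": [-0.002, 0.001, 0.091], "angular": [0, 0, 0]},
    {"gripper": 60, "offset": [-0.002, 0.001, 0.091], "angular": [0, 0, 0]},
  ],
)

```text
t: 12.65
eef_pos: [0.5955, -0.3892, 0.09]
tool_rot: [-0.0, 0.726, 0.688, 0.001]
contact_force: [0.5, -0.8, 1.4]
gripper_width: 0.766
grasp_force: 0.0
```

>>> drive_tool(
  deltas=[
    {"gripper": 160, "offset": [0, 0, 0], "angular": [0, 0, 0]},
    {"gripper": 160, "offset": [0, 0, 0], "angular": [0, 0, 0]},
    {"gripper": 160, "offset": [0, 0, 0], "angular": [0, 0, 0]},
    {"gripper": 160, "offset": [0, 0, 0], "angular": [0, 0, 0]},
    {"gripper": 160, "offset": [0, 0, -0.03], "angular": [0, 0, 0]},
  ],
)

```text
t: 13.15
eef_pos: [0.5935, -0.388, 0.1168]
tool_rot: [-0.003, 0.726, 0.688, 0.0]
contact_force: [-0.0, 1.2, -2.2]
gripper_width: 0.565
grasp_force: 31.5
```

>>> drive_tool(
  deltas=[
    {"gripper": 160, "offset": [0, 0, -0.04], "angular": [0, 0, 0]},
    {"gripper": 160, "offset": [0, 0, -0.08], "angular": [0, 0, 0]},
    {"gripper": 160, "offset": [0, 0, -0.123], "angular": [0, 0, 0]},
    {"gripper": 160, "offset": [0.03, 0, -0.123], "angular": [0, 0, 0]},
    {"gripper": 160, "offset": [0.069, 0, -0.123], "angular": [0, 0, 0]},
  ],
)

```text
t: 13.65
eef_pos: [0.5981, -0.3233, 0.2453]
tool_rot: [0.002, 0.728, 0.686, 0.001]
contact_force: [0.9, 0.1, -1.6]
gripper_width: 0.563
grasp_force: 31.5
```

>>> drive_tool(
  deltas=[
    {"gripper": 160, "offset": [0.04, 0, 0], "angular": [0, 0, 0]},
    {"gripper": 160, "offset": [0.08, 0, 0], "angular": [0, 0, 0]},
    {"gripper": 160, "offset": [0.12, 0, 0], "angular": [0, 0, 0]},
    {"gripper": 160, "offset": [0.16, 0.003, 0], "angular": [0, 0, 0]},
    {"gripper": 160, "offset": [0.2, 0.007, 0], "angular": [0, 0, 0]},
  ],
)

```text
t: 14.15
eef_pos: [0.6163, -0.12, 0.2434]
tool_rot: [0.0, 0.726, 0.687, 0.002]
contact_force: [0.5, -0.1, -0.5]
gripper_width: 0.561
grasp_force: 31.5
```

>>> drive_tool(
  deltas=[
    {"gripper": 160, "offset": [0.04, 0, 0], "angular": [0, 0, 0]},
    {"gripper": 160, "offset": [0.08, 0, 0], "angular": [0, 0, 0]},
    {"gripper": 160, "offset": [0.1, 0, 0], "angular": [0, 0, 0]},
    {"gripper": 160, "offset": [0.1, 0, 0.02], "angular": [0, 0, 0]},
    {"gripper": 160, "offset": [0.1, 0, 0.04], "angular": [0, 0, 0]},
  ],
)

```text
t: 14.65
eef_pos: [0.6226, -0.0201, 0.2035]
tool_rot: [0.0, 0.725, 0.688, 0.002]
contact_force: [0.2, -0.9, -2.0]
gripper_width: 0.562
grasp_force: 31.5
```

Run:
```python
from h import *
o=bot.get_obs();print(o['t'],o['eef_pos'].round(4),np.rad2deg(Rm(o['tool_rot']).as_rotvec()).round(2),o['gripper_width'],o['grasp_force'])
plan(((.6212,-.0188,.111),down(-.055)))
m=optics.camera_model("wrist");im=optics.read_camera("wrist");cv2.imwrite("pics/w6.png",im)
```

```text
14.65 [ 0.6226 -0.0201  0.2035] [130.53 123.89   0.41] 0.5623433223796676 31.5299167111516
off [ 0.0009 -0.0018  0.0925] ang [ 0.005 -0.004  0.004] dist 0.093 deg 0.3
```

View pics/w6.png

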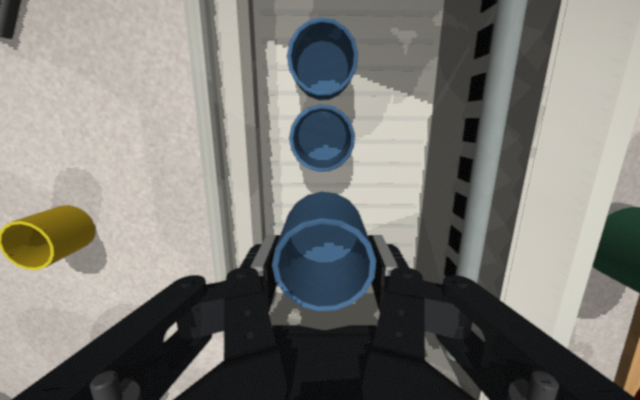

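Both cups stand ((322,57), (322,137)) and the third is held over the floor at (325,255). I'll place it, then go to c3.

>>> drive_tool(
  deltas=[
    {"gripper": 160, "offset": [0, 0, 0.03], "angular": [0, 0, 0]},
    {"gripper": 160, "offset": [0, 0, 0.06], "angular": [0, 0, 0]},
    {"gripper": 160, "offset": [0, 0, 0.082], "angular": [0, 0, 0]},
    {"gripper": 160, "offset": [0, 0, 0.092], "angular": [0, 0, 0]},
    {"gripper": 160, "offset": [0, 0, 0.092], "angular": [0, 0, 0]},
  ],
)

```text
t: 15.2
eef_pos: [0.6219, -0.0219, 0.1114]
tool_rot: [-0.001, 0.726, 0.687, 0.001]
contact_force: [0.4, -0.4, -0.9]
gripper_width: 0.558
grasp_force: 34.2
```

>>> drive_tool(
  deltas=[
    {"gripper": 160, "offset": [0, 0, 0], "angular": [0, 0, 0]},
    {"gripper": 75, "offset": [0, 0, 0.001], "angular": [0, 0, 0]},
    {"gripper": 75, "offset": [0, 0, 0.001], "angular": [0, 0, 0]},
    {"gripper": 75, "offset": [0, 0, 0.001], "angular": [0, 0, 0]},
    {"gripper": 75, "offset": [0, 0, 0.001], "angular": [0, 0, 0]},
  ],
)

```text
t: 15.7
eef_pos: [0.6218, -0.0213, 0.1093]
tool_rot: [-0.0, 0.726, 0.688, 0.001]
contact_force: [0.7, 0.9, 0.3]
gripper_width: 0.705
grasp_force: 0.0
```

>>> drive_tool(
  deltas=[
    {"gripper": 75, "offset": [0, 0, -0.03], "angular": [0, 0, 0]},
    {"gripper": 75, "offset": [0, 0, -0.07], "angular": [0, 0, 0]},
    {"gripper": 75, "offset": [0, 0, -0.11], "angular": [0, 0, 0]},
    {"gripper": 75, "offset": [-0.03, 0, -0.13], "angular": [0, 0, 0]},
    {"gripper": 75, "offset": [-0.07, 0, -0.13], "angular": [0, 0, 0]},
  ],
)

```text
t: 16.2
eef_pos: [0.6202, -0.0899, 0.2427]
tool_rot: [0.001, 0.724, 0.689, 0.004]
contact_force: [0.6, -1.0, 0.2]
gripper_width: 0.706
grasp_force: 0.0
```

>>> drive_tool(
  deltas=[
    {"gripper": 60, "offset": [-0.04, -0.01, 0], "angular": [0, 0, 0]},
    {"gripper": 60, "offset": [-0.08, -0.03, 0], "angular": [0, 0, 0]},
    {"gripper": 60, "offset": [-0.12, -0.05, 0], "angular": [0, 0, 0]},
    {"gripper": 60, "offset": [-0.16, -0.07, 0], "angular": [0, 0, 0]},
    {"gripper": 60, "offset": [-0.195, -0.09, 0], "angular": [0, 0, 0]},
  ],
)

```text
t: 16.7
eef_pos: [0.516, -0.2833, 0.2389]
tool_rot: [-0.0, 0.726, 0.687, 0.001]
contact_force: [1.1, 0.2, -0.6]
gripper_width: 0.764
grasp_force: 0.0
```

>>> drive_tool(
  deltas=[
    {"gripper": 60, "offset": [-0.04, -0.01, 0], "angular": [0, 0, 0]},
    {"gripper": 60, "offset": [-0.08, -0.014, 0], "angular": [0, 0, 0]},
    {"gripper": 60, "offset": [-0.108, -0.014, 0.02], "angular": [0, 0, 0]},
    {"gripper": 60, "offset": [-0.108, -0.014, 0.05], "angular": [0, 0, 0]},
    {"gripper": 60, "offset": [-0.108, -0.014, 0.05], "angular": [0, 0, 0]},
  ],
)

```text
t: 17.2
eef_pos: [0.4954, -0.3876, 0.185]
tool_rot: [-0.004, 0.727, 0.687, -0.0]
contact_force: [-1.0, 0.8, -0.2]
gripper_width: 0.763
grasp_force: 0.0
```

Run:
```python
from h import *
o=bot.get_obs();print(o['t'],o['eef_pos'].round(4),np.rad2deg(Rm(o['tool_rot']).as_rotvec()).round(2),o['gripper_width'],o['grasp_force'])
m=optics.camera_model("wrist");im=optics.read_camera("wrist");cv2.imwrite("pics/w7.png",im)
for c,s in blobs(im,*BLUE)[0]: print(c.round(1),s,plane(m,c,.03).round(4))
plan(((.496,-.3855,.088),down(-.055)))
```

```text
17.2 [ 0.4954 -0.3876  0.185 ] [-1.3049e+02 -1.2335e+02  4.0000e-02] 0.7632708089867559 0.0
[99.6 18.2] [  40    0  114   45 3730] [ 0.3422 -0.2387  0.03  ]
[326.3 203.4] [ 298  170   58   66 2975] [ 0.4966 -0.3857  0.03  ]
off [ 0.0015 -0.0003  0.0989] ang [-0.005 -0.005  0.   ] dist 0.099 deg 0.3
```

>>> drive_tool(
  deltas=[
    {"gripper": 60, "offset": [0.001, 0, 0.03], "angular": [0, 0, 0]},
    {"gripper": 60, "offset": [0.001, 0, 0.06], "angular": [0, 0, 0]},
    {"gripper": 60, "offset": [0.001, 0, 0.1], "angular": [0, 0, 0]},
    {"gripper": 60, "offset": [0.001, 0, 0.1], "angular": [0, 0, 0]},
    {"gripper": 60, "offset": [0.001, 0, 0.1], "angular": [0, 0, 0]},
  ],
)

```text
t: 17.75
eef_pos: [0.4983, -0.3869, 0.0898]
tool_rot: [-0.0, 0.726, 0.688, 0.001]
contact_force: [-0.7, 0.3, 1.0]
gripper_width: 0.764
grasp_force: 0.0
```

>>> drive_tool(
  deltas=[
    {"gripper": 160, "offset": [0, 0, 0], "angular": [0, 0, 0]},
    {"gripper": 160, "offset": [0, 0, 0], "angular": [0, 0, 0]},
    {"gripper": 160, "offset": [0, 0, 0], "angular": [0, 0, 0]},
    {"gripper": 160, "offset": [0, 0, 0], "angular": [0, 0, 0]},
    {"gripper": 160, "offset": [0, 0, -0.03], "angular": [0, 0, 0]},
  ],
)

```text
t: 18.25
eef_pos: [0.4969, -0.3859, 0.1179]
tool_rot: [-0.002, 0.726, 0.688, 0.001]
contact_force: [0.5, 0.3, -1.5]
gripper_width: 0.562
grasp_force: 31.6
```

>>> drive_tool(
  deltas=[
    {"gripper": 160, "offset": [0, 0, -0.04], "angular": [0, 0, 0]},
    {"gripper": 160, "offset": [0, 0, -0.08], "angular": [0, 0, 0]},
    {"gripper": 160, "offset": [0, 0, -0.123], "angular": [0, 0, 0]},
    {"gripper": 160, "offset": [0.03, 0.01, -0.123], "angular": [0, 0, 0]},
    {"gripper": 160, "offset": [0.068, 0.024, -0.123], "angular": [0, 0, 0]},
  ],
)

```text
t: 18.75
eef_pos: [0.525, -0.3231, 0.2457]
tool_rot: [0.003, 0.728, 0.686, 0.002]
contact_force: [1.2, 0.6, -0.9]
gripper_width: 0.557
grasp_force: 31.6
```

>>> drive_tool(
  deltas=[
    {"gripper": 160, "offset": [0.04, 0.013, 0], "angular": [0, 0, 0]},
    {"gripper": 160, "offset": [0.08, 0.026, 0], "angular": [0, 0, 0]},
    {"gripper": 160, "offset": [0.12, 0.039, 0], "angular": [0, 0, 0]},
    {"gripper": 160, "offset": [0.16, 0.05, 0], "angular": [0, 0, 0]},
    {"gripper": 160, "offset": [0.19, 0.06, 0], "angular": [0, 0, 0]},
  ],
)

```text
t: 19.25
eef_pos: [0.5966, -0.1313, 0.2437]
tool_rot: [-0.0, 0.725, 0.688, 0.002]
contact_force: [0.5, -0.7, -0.8]
gripper_width: 0.557
grasp_force: 31.6
```

>>> drive_tool(
  deltas=[
    {"gripper": 160, "offset": [0.03, 0.01, 0], "angular": [0, 0, 0]},
    {"gripper": 160, "offset": [0.059, 0.02, 0], "angular": [0, 0, 0]},
    {"gripper": 160, "offset": [0.059, 0.02, 0], "angular": [0, 0, 0]},
    {"gripper": 160, "offset": [0.059, 0.02, 0.02], "angular": [0, 0, 0]},
    {"gripper": 160, "offset": [0.059, 0.02, 0.04], "angular": [0, 0, 0]},
  ],
)

```text
t: 19.75
eef_pos: [0.6194, -0.0767, 0.2038]
tool_rot: [0.001, 0.726, 0.688, 0.002]
contact_force: [-0.4, -0.1, -0.0]
gripper_width: 0.557
grasp_force: 31.6
```

Run:
```python
from h import *
o=bot.get_obs();print(o['t'],o['eef_pos'].round(4),np.rad2deg(Rm(o['tool_rot']).as_rotvec()).round(2),o['gripper_width'],o['grasp_force'])
plan(((.6175,-.0757,.111),down(-.055)))
m=optics.camera_model("wrist");im=optics.read_camera("wrist");cv2.imwrite("pics/w8.png",im)
for c,s in blobs(im,*BLUE)[0]: print(c.round(1),s,plane(m,c,.06).round(4))
```

```text
19.75 [ 0.6194 -0.0767  0.2038] [130.63 123.71   0.37] 0.5568475637274888 31.593595929443836
off [ 0.0007 -0.0023  0.0928] ang [ 0.005 -0.003  0.001] dist 0.093 deg 0.3
[321.5  45.8] [ 287    0   69   95 5078] [0.6248 0.042  0.06  ]
[323.5 131.8] [ 292   99   64   67 3340] [ 0.623  -0.0159  0.06  ]
[323.8 256.2] [ 272  195  105  118 9308] [ 0.6176 -0.1187  0.06  ]
[ 48.3 360. ] [  27  343   55   44 1216] [ 0.3497 -0.2128  0.06  ]
```

>>> drive_tool(
  deltas=[
    {"gripper": 160, "offset": [0.003, -0.002, 0.03], "angular": [0, 0, 0]},
    {"gripper": 160, "offset": [0.003, -0.002, 0.06], "angular": [0, 0, 0]},
    {"gripper": 160, "offset": [0.003, -0.002, 0.082], "angular": [0, 0, 0]},
    {"gripper": 160, "offset": [0.003, -0.002, 0.092], "angular": [0, 0, 0]},
    {"gripper": 160, "offset": [0.003, -0.002, 0.092], "angular": [0, 0, 0]},
  ],
)

```text
t: 20.3
eef_pos: [0.6171, -0.074, 0.1116]
tool_rot: [-0.0, 0.726, 0.687, 0.001]
contact_force: [-0.2, -0.6, -1.3]
gripper_width: 0.56
grasp_force: 34.2
```

>>> drive_tool(
  deltas=[
    {"gripper": 160, "offset": [0, 0, 0], "angular": [0, 0, 0]},
    {"gripper": 75, "offset": [0, 0, 0.001], "angular": [0, 0, 0]},
    {"gripper": 75, "offset": [0, 0, 0.001], "angular": [0, 0, 0]},
    {"gripper": 75, "offset": [0, 0, 0.001], "angular": [0, 0, 0]},
    {"gripper": 75, "offset": [0, 0, 0.001], "angular": [0, 0, 0]},
  ],
)

```text
t: 20.8
eef_pos: [0.617, -0.0731, 0.1092]
tool_rot: [-0.0, 0.726, 0.688, 0.001]
contact_force: [0.5, 0.2, 0.1]
gripper_width: 0.705
grasp_force: 0.0
```

>>> drive_tool(
  deltas=[
    {"gripper": 75, "offset": [0, 0, -0.03], "angular": [0, 0, 0]},
    {"gripper": 75, "offset": [0, 0, -0.07], "angular": [0, 0, 0]},
    {"gripper": 75, "offset": [0, 0, -0.11], "angular": [0, 0, 0]},
    {"gripper": 75, "offset": [0, 0, -0.15], "angular": [0, 0, 0]},
    {"gripper": 75, "offset": [0, 0, -0.19], "angular": [0, 0, 0]},
  ],
)

```text
t: 21.3
eef_pos: [0.6166, -0.0736, 0.3007]
tool_rot: [-0.001, 0.726, 0.687, 0.001]
contact_force: [0.5, -0.1, -1.0]
gripper_width: 0.705
grasp_force: 0.0
```

Run:
```python
from h import *
o=bot.get_obs();print(o['t'],o['eef_pos'].round(4),np.rad2deg(Rm(o['tool_rot']).as_rotvec()).round(2),o['gripper_width'],o['q'].round(2))
for n in ("scene","side","wrist"):
    m=optics.camera_model(n);im=optics.read_camera(n);cv2.imwrite(f"pics/{n}9.png",im)
    for c,s in blobs(im,*BLUE)[0]:
        if c[0]>100: print(n,c.round(1),s)
    for c,s in blobs(im,(5,150,100),(16,255,255),20)[0]: print(' or',n,c.round(1),s)
D=lambda d:down(np.deg2rad(d))
plan(((.60,.05,.33),D(-24)),((.55,.22,.34),D(-45)),((.45,.35,.34),D(-47)),((.4497,.4157,.34),D(-47.6)))
```

```text
21.3 [ 0.6166 -0.0736  0.3007] [-1.3067e+02 -1.2370e+02 -1.2000e-01] 0.7052939092428102 [-0.45  0.45  0.64  1.73 -0.3   1.07  0.23]
scene [236.8 213.2] [225 205  24  17 313]
scene [346.8 260.2] [320 248  55  25 777]
scene [308.1 266.7] [300 258  17  18 256]
 or scene [452.6 159.6] [449 155   8  10  44]
 or scene [626.4 333.2] [ 610  304   30   62 1358]
 or scene [588.9 328.7] [573 314  32  32 760]
 or scene [234.3 351.1] [225 350  20   5  23]
 or scene [235.9 382.2] [218 363  35  37 200]
side [361.1 209.7] [345 188  32  44 171]
side [318.2 290.3] [306 280  25  22 425]
 or side [360.1  97. ] [346  84  28  27 399]
 or side [ 26.9 119.7] [  5 107  43  33 659]
 or side [269.2 122.2] [264 119  11   8  52]
 or side [276.3 137.5] [274 135   6   6  25]
 or side [272.4 161.5] [240 149  62  25 206]
 or side [573.3 290.1] [557 267  40  39 671]
wrist [320.7  48.4] [ 297    0   48  104 3910]
wrist [321.3 153.4] [ 301  108   43   92 2896]
wrist [123.  298.3] [107 284  41  36 797]
 or wrist [526.3 305.7] [518 302  17   9  63]
 or wrist [547.7 323.9] [545 320   6   8  25]
off [ 0.1229 -0.0247 -0.0277] ang [ 0.007 -0.004  0.464] dist 0.128 deg 20.9
off [ 0.135  -0.1148 -0.01  ] ang [0.    0.    0.467] dist 0.177 deg 21.0
off [ 0.0212 -0.1626  0.    ] ang [0.    0.    0.044] dist 0.164 deg 2.0
off [ 0.0446 -0.0483  0.    ] ang [0.    0.    0.013] dist 0.066 deg 0.6
```

All four cups are now in the chamber (scene blobs at 308 to 365 px, side blob at (361,210)), with none left outside. Next I move above the knob.

>>> drive_tool(
  deltas=[
    {"gripper": 75, "offset": [0.03, -0.006, -0.007], "angular": [0, 0, 0.116]},
    {"gripper": 75, "offset": [0.06, -0.012, -0.014], "angular": [0, 0, 0.232]},
    {"gripper": 75, "offset": [0.09, -0.018, -0.02], "angular": [0, 0, 0.348]},
    {"gripper": 75, "offset": [0.123, -0.025, -0.028], "angular": [0.005, -0.003, 0.464]},
    {"gripper": 75, "offset": [0.123, -0.025, -0.028], "angular": [0.005, -0.003, 0.464]},
  ],
)

```text
t: 21.95
eef_pos: [0.598, 0.0572, 0.3262]
tool_rot: [-0.003, 0.837, 0.547, -0.002]
contact_force: [-0.5, 0.7, 0.3]
gripper_width: 0.706
grasp_force: 0.0
```

>>> drive_tool(
  deltas=[
    {"gripper": 75, "offset": [0.034, -0.029, -0.003], "angular": [0, 0, 0.117]},
    {"gripper": 75, "offset": [0.068, -0.057, -0.005], "angular": [0, 0, 0.234]},
    {"gripper": 75, "offset": [0.1, -0.085, -0.007], "angular": [0, 0, 0.35]},
    {"gripper": 75, "offset": [0.135, -0.115, -0.01], "angular": [0, 0, 0.467]},
    {"gripper": 75, "offset": [0.135, -0.115, -0.01], "angular": [0, 0, 0.467]},
  ],
)

```text
t: 22.45
eef_pos: [0.5457, 0.2289, 0.3357]
tool_rot: [-0.002, 0.922, 0.387, -0.003]
contact_force: [0.4, 0.4, -0.1]
gripper_width: 0.709
grasp_force: 0.0
```

>>> drive_tool(
  deltas=[
    {"gripper": 75, "offset": [0.005, -0.04, 0], "angular": [0, 0, 0.02]},
    {"gripper": 75, "offset": [0.01, -0.08, 0], "angular": [0, 0, 0.044]},
    {"gripper": 75, "offset": [0.016, -0.12, 0], "angular": [0, 0, 0.044]},
    {"gripper": 75, "offset": [0.021, -0.15, 0], "angular": [0, 0, 0.044]},
    {"gripper": 75, "offset": [0.021, -0.163, 0], "angular": [0, 0, 0.044]},
  ],
)

```text
t: 22.95
eef_pos: [0.4458, 0.3535, 0.3366]
tool_rot: [-0.001, 0.929, 0.369, -0.003]
contact_force: [-0.5, -0.3, -0.8]
gripper_width: 0.706
grasp_force: 0.0
```

>>> drive_tool(
  deltas=[
    {"gripper": 75, "offset": [0.022, -0.024, 0], "angular": [0, 0, 0.013]},
    {"gripper": 75, "offset": [0.045, -0.048, 0], "angular": [0, 0, 0.013]},
    {"gripper": 75, "offset": [0.045, -0.048, 0], "angular": [0, 0, 0.013]},
    {"gripper": 75, "offset": [0.045, -0.048, 0], "angular": [0, 0, 0.013]},
    {"gripper": 75, "offset": [0.045, -0.048, 0], "angular": [0, 0, 0.013]},
  ],
)

```text
t: 23.45
eef_pos: [0.4492, 0.4146, 0.3376]
tool_rot: [-0.0, 0.933, 0.361, -0.002]
contact_force: [0.4, -1.2, 0.7]
gripper_width: 0.71
grasp_force: 0.0
```

Run:
```python
from h import *
o=bot.get_obs();r=Rm(o['tool_rot']).as_matrix();print(o['t'],o['eef_pos'].round(4),r.round(4),o['gripper_width'],o['q'].round(2))
m=optics.camera_model("wrist");im=optics.read_camera("wrist");cv2.imwrite("pics/w10.png",im)
for c,s in blobs(im,(3,150,60),(18,255,255),60)[0]: print('or',c.round(1),s,plane(m,c,.192).round(4))
```

```text
23.45 [0.4492 0.4146 0.3376] [[ 0.7399  0.6727 -0.0043]
 [ 0.6727 -0.7399 -0.0011]
 [-0.0039 -0.0021 -1.    ]] 0.7101738173370271 [-1.41  0.42  0.76  1.71 -0.32  1.14 -1.39]
or [259.9 183.8] [179 168 141  23 580] [0.4292 0.4658 0.192 ]
or [358.  172.4] [339 171  40   4 106] [0.4882 0.4146 0.192 ]
or [397.5 173.3] [383 172  32   4  83] [0.5086 0.3911 0.192 ]
or [395.3 185.9] [337 174 141  19 653] [0.5004 0.385  0.192 ]
or [327.7 205.3] [307 196  42  19 714] [0.4523 0.4139 0.192 ]
```

View pics/w10.png

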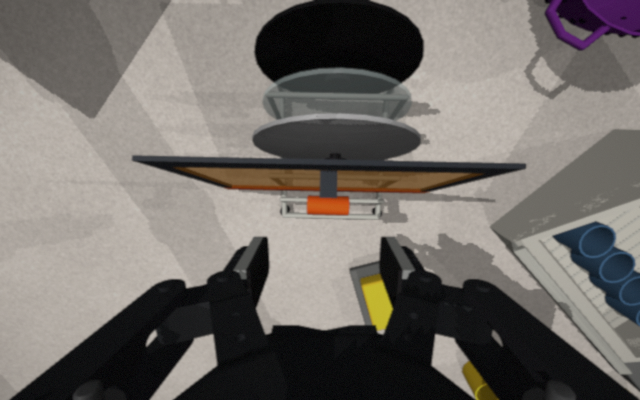

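Picture: the cover's top edge runs (135,158) to (523,166), the orange knob is at (328,205), and the fingers straddle it. The cup row is visible in the chamber. I'll centre, descend, pinch and lift.

>>> drive_tool(
  deltas=[
    {"gripper": 75, "offset": [0.0018, 0.0026, 0.03], "angular": [0, 0, 0.02]},
    {"gripper": 75, "offset": [0.0018, 0.0026, 0.06], "angular": [0, 0, 0.02]},
    {"gripper": 75, "offset": [0.0018, 0.0026, 0.085], "angular": [0, 0, 0.02]},
    {"gripper": 75, "offset": [0.0018, 0.0026, 0.096], "angular": [0, 0, 0.02]},
    {"gripper": 75, "offset": [0.0018, 0.0026, 0.096], "angular": [0, 0, 0.02]},
  ],
)

```text
t: 24.0
eef_pos: [0.4508, 0.4147, 0.241]
tool_rot: [-0.0, 0.935, 0.354, -0.003]
contact_force: [-0.4, -0.5, 0.6]
gripper_width: 0.706
grasp_force: 0.0
```

>>> drive_tool(
  deltas=[
    {"gripper": 220, "offset": [0, 0, 0], "angular": [0, 0, 0]},
    {"gripper": 220, "offset": [0, 0, 0], "angular": [0, 0, 0]},
    {"gripper": 220, "offset": [0, 0, 0], "angular": [0, 0, 0]},
    {"gripper": 220, "offset": [0, 0, 0], "angular": [0, 0, 0]},
    {"gripper": 220, "offset": [0, 0, 0], "angular": [0, 0, 0]},
  ],
  grip_force=30,
)

```text
t: 24.5
eef_pos: [0.4518, 0.4163, 0.2431]
tool_rot: [-0.001, 0.935, 0.354, -0.001]
contact_force: [2.0, -0.1, 3.8]
gripper_width: 0.393
grasp_force: 31.6
```

>>> drive_tool(
  deltas=[
    {"gripper": 220, "offset": [0, 0, -0.01], "angular": [0, 0, 0]},
    {"gripper": 220, "offset": [0, 0, -0.03], "angular": [0, 0, 0]},
    {"gripper": 220, "offset": [0, 0, -0.055], "angular": [0, 0, 0]},
    {"gripper": 220, "offset": [0, 0, -0.08], "angular": [0, 0, 0]},
    {"gripper": 220, "offset": [0, 0, -0.1], "angular": [0, 0, 0]},
  ],
)

```text
t: 25.0
eef_pos: [0.4509, 0.4159, 0.3433]
tool_rot: [-0.001, 0.935, 0.355, -0.002]
contact_force: [0.2, 0.3, -3.4]
gripper_width: 0.39
grasp_force: 31.1
```

>>> drive_tool(
  deltas=[
    {"gripper": 220, "offset": [0, 0, -0.025], "angular": [0, 0, 0]},
    {"gripper": 220, "offset": [0, 0, -0.045], "angular": [0, 0, 0]},
    {"gripper": 220, "offset": [0, 0, -0.055], "angular": [0, 0, 0]},
    {"gripper": 220, "offset": [0, 0, -0.06], "angular": [0, 0, 0]},
    {"gripper": 220, "offset": [0, 0, -0.06], "angular": [0, 0, 0]},
  ],
)

```text
t: 25.5
eef_pos: [0.4514, 0.416, 0.4019]
tool_rot: [-0.001, 0.935, 0.355, -0.002]
contact_force: [-0.7, 0.0, -4.2]
gripper_width: 0.396
grasp_force: 31.1
```

Run:
```python
from h import *
o=bot.get_obs();r=Rm(o['tool_rot']).as_matrix();print(o['t'],o['eef_pos'].round(4),r.round(4),o['gripper_width'],o['grasp_force'],o['contact_force'].round(2))
a=optics.read_camera("scene");b=optics.read_camera("side");cv2.imwrite("pics/s11.png",a);cv2.imwrite("pics/d11.png",b)
w=optics.read_camera("wrist");cv2.imwrite("pics/w11.png",w)
cv2.imwrite("pics/v11.png",np.hstack([cv2.resize(a[60:260,380:540],(400,500)),cv2.resize(b[40:200,190:318],(400,500))]))
```

```text
25.5 [0.4514 0.416  0.4019] [[ 7.486e-01  6.630e-01 -4.600e-03]
 [ 6.630e-01 -7.486e-01  3.000e-04]
 [-3.200e-03 -3.200e-03 -1.000e+00]] 0.3962643038154821 31.120351552963257 [-0.75  0.01 -4.19]
```

View pics/v11.png

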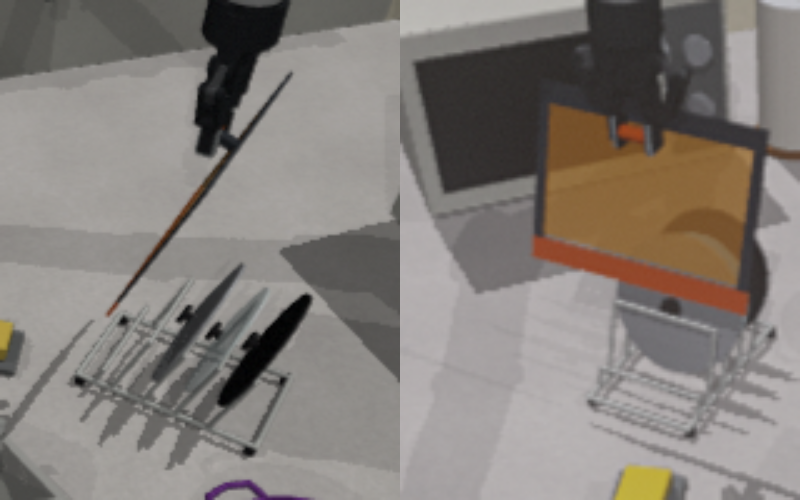

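The cover is held by its knob, clear of the rack and leaning the expected way. Now I carry it above the steriliser.

Run:
```python
from h import *
D=lambda d:down(np.deg2rad(d))
f=lambda t:(np.array([.4514,.416,.402])*(1-t)+t*np.array([.6074,.0121,.40]))
plan((f(1/3),D(-63.5)),(f(2/3),D(-78.5)),(f(1),D(-93.4)))
```

```text
off [-0.05    0.1353 -0.0006] ang [-0.003  0.007  0.334] dist 0.144 deg 15.0
off [-0.0135  0.1437  0.0007] ang [0.    0.    0.333] dist 0.144 deg 15.0
off [0.0241 0.1423 0.0007] ang [0.    0.    0.331] dist 0.144 deg 14.9
```

>>> drive_tool(
  deltas=[
    {"gripper": 220, "offset": [-0.006, 0.018, 0], "angular": [0, 0, 0.05]},
    {"gripper": 220, "offset": [-0.016, 0.045, 0], "angular": [0, 0, 0.12]},
    {"gripper": 220, "offset": [-0.027, 0.075, 0], "angular": [0, 0, 0.19]},
    {"gripper": 220, "offset": [-0.038, 0.105, 0], "angular": [0, 0, 0.26]},
    {"gripper": 220, "offset": [-0.05, 0.135, 0], "angular": [-0.003, 0.007, 0.334]},
  ],
)

```text
t: 26.15
eef_pos: [0.505, 0.2775, 0.402]
tool_rot: [-0.001, 0.974, 0.225, 0.001]
contact_force: [0.2, -0.7, -2.3]
gripper_width: 0.394
grasp_force: 31.1
```

>>> drive_tool(
  deltas=[
    {"gripper": 220, "offset": [-0.003, 0.029, 0], "angular": [0, 0, 0.067]},
    {"gripper": 220, "offset": [-0.005, 0.058, 0], "angular": [0, 0, 0.133]},
    {"gripper": 220, "offset": [-0.008, 0.086, 0], "angular": [0, 0, 0.2]},
    {"gripper": 220, "offset": [-0.011, 0.115, 0], "angular": [0, 0, 0.266]},
    {"gripper": 220, "offset": [-0.0135, 0.144, 0], "angular": [0, 0, 0.333]},
  ],
)

```text
t: 26.65
eef_pos: [0.5562, 0.1431, 0.4019]
tool_rot: [-0.001, 0.995, 0.097, 0.001]
contact_force: [1.0, -0.9, -2.7]
gripper_width: 0.389
grasp_force: 31.1
```

>>> drive_tool(
  deltas=[
    {"gripper": 220, "offset": [0.005, 0.03, 0], "angular": [0, 0, 0.067]},
    {"gripper": 220, "offset": [0.01, 0.06, 0], "angular": [0, 0, 0.133]},
    {"gripper": 220, "offset": [0.016, 0.094, 0], "angular": [0, 0, 0.21]},
    {"gripper": 220, "offset": [0.021, 0.123, 0], "angular": [0, 0, 0.28]},
    {"gripper": 220, "offset": [0.024, 0.142, 0], "angular": [0, 0, 0.331]},
  ],
)

```text
t: 27.15
eef_pos: [0.6076, 0.0071, 0.402]
tool_rot: [-0.0, 0.999, -0.034, 0.001]
contact_force: [-0.7, -0.5, -3.1]
gripper_width: 0.393
grasp_force: 31.1
```

>>> drive_tool(
  deltas=[
    {"gripper": 220, "offset": [0, 0, 0], "angular": [0, 0, 0]},
    {"gripper": 220, "offset": [0, 0, 0], "angular": [0, 0, 0]},
    {"gripper": 220, "offset": [0, 0, 0.01], "angular": [0, 0, 0]},
    {"gripper": 220, "offset": [0, 0, 0.03], "angular": [0, 0, 0]},
    {"gripper": 220, "offset": [0, 0, 0.03], "angular": [0, 0, 0]},
  ],
)

```text
t: 27.65
eef_pos: [0.6061, 0.0142, 0.3686]
tool_rot: [-0.001, 1.0, -0.029, -0.002]
contact_force: [0.5, 0.1, -3.4]
gripper_width: 0.389
grasp_force: 31.1
```

Run:
```python
from h import *
o=bot.get_obs();r=Rm(o['tool_rot']).as_matrix();print(o['t'],o['eef_pos'].round(4),r.round(4),o['gripper_width'],o['contact_force'].round(2),o['q'].round(2))
a=optics.read_camera("scene");b=optics.read_camera("side");cv2.imwrite("pics/s12.png",a);cv2.imwrite("pics/d12.png",b)
for im in(a,b):
    for c,s in blobs(im,(3,130,90),(16,255,255),20)[0]: print(c.round(1),s)
    print()
cv2.imwrite("pics/v12.png",np.hstack([cv2.resize(a[110:310,240:450],(420,400)),cv2.resize(b[60:260,270:460],(380,400))]))
```

```text
27.65 [0.6061 0.0142 0.3686] [[ 0.9984 -0.0572 -0.0034]
 [-0.0572 -0.9984  0.0019]
 [-0.0035 -0.0017 -1.    ]] 0.38864482885442747 [ 0.52  0.12 -3.36] [-0.84  0.46  1.01  1.69 -0.41  1.22 -1.36]
[559.1  77.8] [553  75  11   7  30]
[339.8 184.6] [334 182  13   7  66]
[383.1 203.6] [374 194  16  17  67]
[288.8 216.8] [287 213   5   8  20]
[333.5 224.9] [281 215 106  21 486]
[609.7 333.3] [ 560  294   80   86 3117]
[236.2 372.9] [218 349  39  51 755]
[251.  388.2] [248 386   7   6  20]

[348.6  90.7] [342  85  11  14  87]
[386.1 105.4] [379  95  22  20 169]
[ 29.2 127.5] [   5  107   43   68 1259]
[353.9 146.3] [345 126  21  40 299]
[370.9 150.7] [369 148   5   7  22]
[359.8 184.5] [ 332  157   51   66 1349]
[525.2 239.4] [512 228  29  27 232]
[472.3 253.3] [458 237  31  35 606]
[571.  289.4] [552 265  46  42 907]
```

View pics/v12.png

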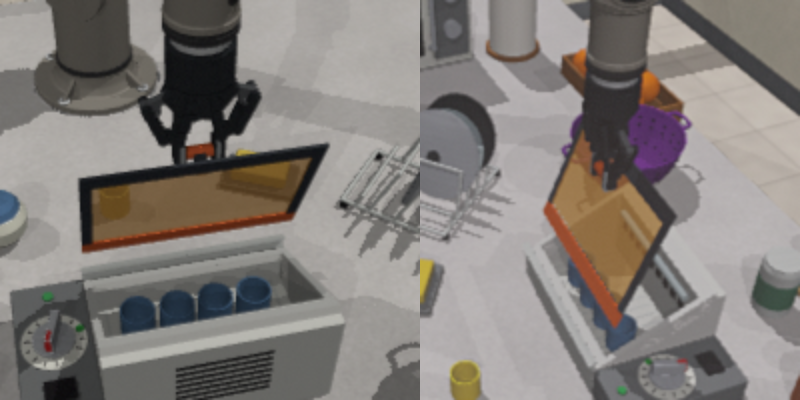

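Run:
```python
from h import *
ms,md=[optics.camera_model(n) for n in("scene","side")]
def S(p):
    d=np.array(p)-[.643,.010,0];c,s=np.cos(.06),np.sin(.06)
    return np.array([c*d[0]-s*d[1],s*d[0]+c*d[1],p[2]])
for n,a,b in [("lip-y",(282,235),(368.5,221)),("lip+y",(386.5,219.5),(333.5,166)),("top-y",(280.5,200),(398,167.5)),("top+y",(404,182.5),(350,127))]:
    p,e=tri(ms,a,md,b); print(n,p.round(4),S(p).round(4),round(e,4))
print("tcp",S(bot.get_obs()['eef_pos']).round(4))
```

```text
lip-y [ 0.5692 -0.1241  0.1507] [-0.0657 -0.1383  0.1507] 0.0004
lip+y [0.5861 0.1551 0.1418] [-0.0655  0.1414  0.1418] 0.005
top-y [ 0.6363 -0.1264  0.3344] [ 0.0015 -0.1366  0.3344] 0.0007
top+y [0.633  0.1569 0.2986] [-0.0188  0.146   0.2986] 0.028
tcp [-0.0358  0.0013  0.3712]
```

The lip is at S(-66, y 0, z 146) with 70° inclination, as expected. I'll lower it behind the ledge.

>>> drive_tool(
  deltas=[
    {"gripper": 220, "offset": [0, 0, 0.015], "angular": [0, 0, 0]},
    {"gripper": 220, "offset": [0, 0, 0.03], "angular": [0, 0, 0]},
    {"gripper": 220, "offset": [0, 0, 0.045], "angular": [0, 0, 0]},
    {"gripper": 220, "offset": [0, 0, 0.055], "angular": [0, 0, 0]},
    {"gripper": 220, "offset": [0, 0, 0.062], "angular": [0, 0, 0]},
  ],
)

```text
t: 28.25
eef_pos: [0.6074, 0.0126, 0.308]
tool_rot: [-0.001, 1.0, -0.03, 0.0]
contact_force: [0.1, -0.3, -2.2]
gripper_width: 0.39
grasp_force: 31.1
```

>>> drive_tool(
  deltas=[
    {"gripper": 220, "offset": [0, 0, 0], "angular": [0, 0, 0]},
    {"gripper": 220, "offset": [0, 0, 0], "angular": [0, 0, 0]},
    {"gripper": 220, "offset": [-0.008, 0, 0.006], "angular": [0, 0, 0]},
    {"gripper": 220, "offset": [-0.016, 0, 0.012], "angular": [0, 0, 0]},
    {"gripper": 220, "offset": [-0.02, 0, 0.015], "angular": [0, 0, 0]},
  ],
)

```text
t: 28.75
eef_pos: [0.5865, 0.0139, 0.2938]
tool_rot: [-0.001, 1.0, -0.03, 0.0]
contact_force: [0.2, 0.6, -2.5]
gripper_width: 0.39
grasp_force: 31.1
```

Run:
```python
from h import *
o=bot.get_obs();print(o['t'],o['eef_pos'].round(4),o['contact_force'].round(2),o['torque'].round(2))
a=optics.read_camera("scene");b=optics.read_camera("side");cv2.imwrite("pics/s13.png",a);cv2.imwrite("pics/d13.png",b)
cv2.imwrite("pics/v13.png",np.hstack([cv2.resize(a[160:280,250:420],(425,300),interpolation=2),cv2.resize(b[100:260,290:445],(375,387),interpolation=2)[:300] if 0 else cv2.resize(b[120:280,300:460],(300,300),interpolation=2)]))
```

```text
28.75 [0.5865 0.0139 0.2938] [ 0.22  0.56 -2.49] [-0.04 -0.    0.03]
```

View pics/v13.png

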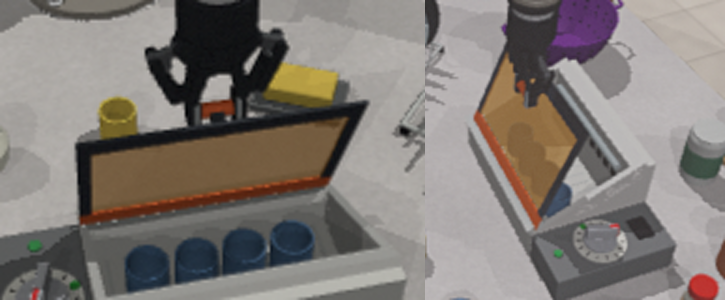

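The lip lies along the sill just inside the ledge with no contact force yet. I'll slide further in while watching the force.

>>> drive_tool(
  deltas=[
    {"gripper": 220, "offset": [-0.003, 0, 0.002], "angular": [0, 0, 0]},
    {"gripper": 220, "offset": [-0.006, 0, 0.004], "angular": [0, 0, 0]},
    {"gripper": 220, "offset": [-0.008, 0, 0.005], "angular": [0, 0, 0]},
    {"gripper": 220, "offset": [-0.008, 0, 0.005], "angular": [0, 0, 0]},
    {"gripper": 220, "offset": [-0.008, 0, 0.005], "angular": [0, 0, 0]},
  ],
)

```text
t: 29.35
eef_pos: [0.58, 0.0143, 0.2896]
tool_rot: [-0.001, 1.0, -0.03, 0.001]
contact_force: [0.7, 0.2, -2.0]
gripper_width: 0.39
grasp_force: 31.1
```

>>> drive_tool(
  deltas=[
    {"gripper": 220, "offset": [-0.001, 0, 0.001], "angular": [0, 0, 0]},
    {"gripper": 220, "offset": [-0.002, 0, 0.002], "angular": [0, 0, 0]},
    {"gripper": 220, "offset": [-0.003, 0, 0.002], "angular": [0, 0, 0]},
    {"gripper": 220, "offset": [-0.003, 0, 0.002], "angular": [0, 0, 0]},
    {"gripper": 220, "offset": [-0.003, 0, 0.002], "angular": [0, 0, 0]},
  ],
)

```text
t: 29.85
eef_pos: [0.5778, 0.014, 0.2885]
tool_rot: [-0.001, 1.0, -0.03, 0.002]
contact_force: [2.2, -2.3, 5.3]
gripper_width: 0.39
grasp_force: 32.0
```

Run:
```python
from h import *
o=bot.get_obs();print(o['t'],o['eef_pos'].round(4),o['contact_force'].round(2),o['torque'].round(2))
a=optics.read_camera("scene");b=optics.read_camera("side");cv2.imwrite("pics/s14.png",a);cv2.imwrite("pics/d14.png",b)
for im,p in((a,(280,200,400,260)),(b,(310,120,400,260))):
    for c,s in blobs(im,(3,130,60),(16,255,255),40)[0]:
        if p[0]<c[0]<p[2] and p[1]<c[1]<p[3]: print(c.round(1),s)
```

```text
29.85 [0.5778 0.014  0.2885] [ 2.2  -2.25  5.27] [ 0.01 -0.43  0.14]
[335.9 202. ] [330 199  13   7  64]
[381.  208.6] [372 206  16   8  49]
[330.8 238.5] [282 227  99  23 531]
[351.3 198.2] [ 326  165   52   75 1454]
```

Contact is made: the lip is at about S(-94, 64). Now I swing about the lip, first to about 55°.

>>> drive_tool(
  deltas=[
    {"gripper": 220, "offset": [0.005, 0, 0.001], "angular": [0, 0, 0]},
    {"gripper": 220, "offset": [0.01, 0, 0.0022], "angular": [0, 0, 0]},
    {"gripper": 220, "offset": [0.015, 0, 0.0034], "angular": [0, 0, 0]},
    {"gripper": 220, "offset": [0.015, 0, 0.0034], "angular": [0, 0, 0]},
    {"gripper": 220, "offset": [0.015, 0, 0.0034], "angular": [0, 0, 0]},
  ],
)

```text
t: 30.45
eef_pos: [0.5924, 0.0126, 0.2849]
tool_rot: [-0.0, 1.0, -0.03, 0.001]
contact_force: [0.4, -1.8, 6.4]
gripper_width: 0.389
grasp_force: 32.3
```

>>> drive_tool(
  deltas=[
    {"gripper": 220, "offset": [0.007, 0, 0.0023], "angular": [0, 0, 0]},
    {"gripper": 220, "offset": [0.0147, 0, 0.0047], "angular": [0, 0, 0]},
    {"gripper": 220, "offset": [0.022, 0, 0.0077], "angular": [0, 0, 0]},
    {"gripper": 220, "offset": [0.0289, 0, 0.0107], "angular": [0, 0, 0]},
    {"gripper": 220, "offset": [0.0289, 0, 0.0107], "angular": [0, 0, 0]},
  ],
)

```text
t: 30.95
eef_pos: [0.6218, 0.0112, 0.2739]
tool_rot: [-0.0, 1.0, -0.03, 0.002]
contact_force: [1.5, -2.0, 5.4]
gripper_width: 0.392
grasp_force: 32.8
```

```bash
cat >> h.py <<'E'
def lipcheck():
    o=bot.get_obs();print(o['t'],o['eef_pos'].round(4),o['contact_force'].round(2),o['torque'].round(2))
    def W(x,y,z): return [.643+.9982*x+.06*y,.010-.06*x+.9982*y,z]
    for n,p in(("scene",(270,190,410,270)),("side",(300,120,410,270))):
        im=optics.read_camera(n);m=optics.camera_model(n)
        k=blobs(im,(3,130,50),(14,255,255),40)[1]; k[:p[1]]=0;k[p[3]:]=0;k[:,:p[0]]=0;k[:,p[2]:]=0
        nn,l,s,c=cv2.connectedComponentsWithStats(k); i=1+np.argmax(s[1:,4]); 
        q=cv2.minAreaRect(np.argwhere(l==i)[:,::-1].astype(np.float32)); print(n,s[i],"box",cv2.boxPoints(q).round(1).tolist())
        print("  pred lip ends",[proj(m,W(-.095,y,.062)).round(1).tolist() for y in(-.142,.142)],"ledge top ends",[proj(m,W(-.097,y,.079)).round(1).tolist() for y in(-.145,.145)])
        cv2.imwrite(f"pics/{n}_{o['t']:.1f}.png",im)
E
python3 -c "
from h import *
lipcheck()"
```

```text
30.95 [0.6218 0.0112 0.2739] [ 1.45 -2.03  5.4 ] [-0.35 -0.15 -0.04]
scene [287 231  92  18 230] box [[286.70001220703125, 246.10000610351562], [377.6000061035156, 230.6999969482422], [378.0, 233.1999969482422], [287.1000061035156, 248.60000610351562]]
  pred lip ends [[281.8, 249.0], [380.3, 232.4]] ledge top ends [[280.1, 244.6], [381.6, 227.6]]
side [326 181  36  63 278] box [[325.3999938964844, 181.8000030517578], [331.1000061035156, 178.89999389648438], [362.70001220703125, 240.10000610351562], [357.0, 243.0]]
  pred lip ends [[357.6, 243.8], [324.6, 184.5]] ledge top ends [[357.8, 241.2], [323.8, 180.5]]
```

The lip coincides with its predicted line under the ledge in both views. I'll continue the swing.

>>> drive_tool(
  deltas=[
    {"gripper": 220, "offset": [0.0068, 0, 0.0034], "angular": [0, 0, 0]},
    {"gripper": 220, "offset": [0.0136, 0, 0.0071], "angular": [0, 0, 0]},
    {"gripper": 220, "offset": [0.0202, 0, 0.0112], "angular": [0, 0, 0]},
    {"gripper": 220, "offset": [0.0266, 0, 0.0155], "angular": [0, 0, 0]},
    {"gripper": 220, "offset": [0.0266, 0, 0.0155], "angular": [0, 0, 0]},
  ],
)

```text
t: 31.55
eef_pos: [0.6485, 0.0098, 0.2578]
tool_rot: [-0.0, 1.0, -0.03, 0.002]
contact_force: [2.9, -2.6, 5.3]
gripper_width: 0.388
grasp_force: 33.2
```

>>> drive_tool(
  deltas=[
    {"gripper": 220, "offset": [0.0062, 0, 0.0046], "angular": [0, 0, 0]},
    {"gripper": 220, "offset": [0.0122, 0, 0.0094], "angular": [0, 0, 0]},
    {"gripper": 220, "offset": [0.018, 0, 0.0145], "angular": [0, 0, 0]},
    {"gripper": 220, "offset": [0.0235, 0, 0.0198], "angular": [0, 0, 0]},
    {"gripper": 220, "offset": [0.0235, 0, 0.0198], "angular": [0, 0, 0]},
  ],
)

```text
t: 32.05
eef_pos: [0.6717, 0.0087, 0.2373]
tool_rot: [-0.0, 1.0, -0.03, 0.001]
contact_force: [4.2, -2.3, 3.5]
gripper_width: 0.391
grasp_force: 33.5
```

```bash
python3 -c "
from h import *
lipcheck()"
```

```text
32.05 [0.6717 0.0087 0.2373] [ 4.18 -2.29  3.47] [-0.6  -0.59  0.04]
scene [282 242  45   9 150] box [[281.8999938964844, 248.39999389648438], [325.5, 241.10000610351562], [326.1000061035156, 244.60000610351562], [282.5, 251.89999389648438]]
  pred lip ends [[281.8, 249.0], [380.3, 232.4]] ledge top ends [[280.1, 244.6], [381.6, 227.6]]
side [326 181  37  63 315] box [[325.6000061035156, 182.1999969482422], [332.0, 178.89999389648438], [363.3999938964844, 239.6999969482422], [357.0, 243.0]]
  pred lip ends [[357.6, 243.8], [324.6, 184.5]] ledge top ends [[357.8, 241.2], [323.8, 180.5]]
```

>>> drive_tool(
  deltas=[
    {"gripper": 220, "offset": [0.0053, 0, 0.0055], "angular": [0, 0, 0]},
    {"gripper": 220, "offset": [0.0104, 0, 0.0114], "angular": [0, 0, 0]},
    {"gripper": 220, "offset": [0.0142, 0, 0.0162], "angular": [0, 0, 0]},
    {"gripper": 220, "offset": [0.0142, 0, 0.0172], "angular": [0, 0, 0]},
    {"gripper": 220, "offset": [0.0142, 0, 0.0172], "angular": [0, 0, 0]},
  ],
)

```text
t: 32.65
eef_pos: [0.6858, 0.008, 0.2205]
tool_rot: [-0.001, 1.0, -0.03, 0.001]
contact_force: [3.8, -3.4, 3.3]
gripper_width: 0.392
grasp_force: 33.7
```

```bash
python3 -c "
from h import *
lipcheck()"
```

```text
32.65 [0.6858 0.008  0.2205] [ 3.79 -3.42  3.29] [-0.61 -0.61 -0.1 ]
scene [282 242  40  10 183] box [[281.8999938964844, 248.1999969482422], [320.6000061035156, 241.6999969482422], [321.3999938964844, 246.39999389648438], [282.6000061035156, 252.89999389648438]]
  pred lip ends [[281.8, 249.0], [380.3, 232.4]] ledge top ends [[280.1, 244.6], [381.6, 227.6]]
side [326 181  38  63 325] box [[325.79998779296875, 182.6999969482422], [332.20001220703125, 179.3000030517578], [363.3999938964844, 239.6999969482422], [357.0, 243.0]]
  pred lip ends [[357.6, 243.8], [324.6, 184.5]] ledge top ends [[357.8, 241.2], [323.8, 180.5]]
```

>>> drive_tool(
  deltas=[
    {"gripper": 220, "offset": [0.001, 0, 0.0015], "angular": [0, 0, 0]},
    {"gripper": 220, "offset": [0.0015, 0, 0.003], "angular": [0, 0, 0]},
    {"gripper": 220, "offset": [0.002, 0, 0.004], "angular": [0, 0, 0]},
    {"gripper": 220, "offset": [0.002, 0, 0.004], "angular": [0, 0, 0]},
    {"gripper": 220, "offset": [0.002, 0, 0.004], "angular": [0, 0, 0]},
  ],
)

```text
t: 33.25
eef_pos: [0.6865, 0.0078, 0.2198]
tool_rot: [-0.002, 1.0, -0.03, -0.0]
contact_force: [-9.7, -0.1, 28.1]
gripper_width: 0.394
grasp_force: 36.2
```

>>> drive_tool(
  deltas=[
    {"gripper": 220, "offset": [0, 0, 0.001], "angular": [0, 0, 0]},
    {"gripper": 220, "offset": [0, 0, 0.002], "angular": [0, 0, 0]},
    {"gripper": 220, "offset": [0, 0, 0.003], "angular": [0, 0, 0]},
    {"gripper": 220, "offset": [0, 0, 0.003], "angular": [0, 0, 0]},
    {"gripper": 220, "offset": [0, 0, 0.003], "angular": [0, 0, 0]},
  ],
)

```text
t: 33.75
eef_pos: [0.6869, 0.0077, 0.2192]
tool_rot: [-0.003, 1.0, -0.03, 0.001]
contact_force: [-16.8, 1.9, 41.8]
gripper_width: 0.392
grasp_force: 38.0
```

Firm contact with the rim, so the cover is shut. I'll ease off, release, lift, and look from the wrist camera at the cover and dial.

>>> drive_tool(
  deltas=[
    {"gripper": 220, "offset": [-0.001, 0, -0.004], "angular": [0, 0, 0]},
    {"gripper": 220, "offset": [-0.001, 0, -0.0055], "angular": [0, 0, 0]},
    {"gripper": 110, "offset": [-0.001, 0, -0.0055], "angular": [0, 0, 0]},
    {"gripper": 60, "offset": [-0.001, 0, -0.0055], "angular": [0, 0, 0]},
    {"gripper": 60, "offset": [-0.001, 0, -0.0055], "angular": [0, 0, 0]},
  ],
)

```text
t: 34.25
eef_pos: [0.6853, 0.0091, 0.2181]
tool_rot: [-0.001, 1.0, -0.029, -0.001]
contact_force: [-0.7, -1.3, 0.6]
gripper_width: 0.767
grasp_force: 0.0
```

>>> drive_tool(
  deltas=[
    {"gripper": 60, "offset": [0, 0, 0], "angular": [0, 0, 0]},
    {"gripper": 60, "offset": [0, 0, -0.02], "angular": [0, 0, 0]},
    {"gripper": 60, "offset": [0, 0, -0.05], "angular": [0, 0, 0]},
    {"gripper": 60, "offset": [0, 0, -0.09], "angular": [0, 0, 0]},
    {"gripper": 60, "offset": [0, 0, -0.11], "angular": [0, 0, 0]},
  ],
)

```text
t: 34.75
eef_pos: [0.6865, 0.0075, 0.3327]
tool_rot: [-0.001, 1.0, -0.03, 0.002]
contact_force: [0.7, -0.1, -0.3]
gripper_width: 0.764
grasp_force: 0.0
```

Run:
```python
from h import *
lipcheck()
o=bot.get_obs();print(o['q'].round(2),o['gripper_width'])
ms,md=[optics.camera_model(n) for n in("scene","side")]
a,b=[optics.read_camera(n) for n in("scene","side")]
ka=[c for c,s in blobs(a,(3,150,90),(14,255,255),20)[0] if 300<c[0]<420 and 180<c[1]<270]
kb=[c for c,s in blobs(b,(3,150,90),(14,255,255),20)[0] if 340<c[0]<410 and 150<c[1]<230]
print(ka,kb)
def W(x,y,z): return [.643+.9982*x+.06*y,.010-.06*x+.9982*y,z]
print("knob pred",proj(ms,W(.044,0,.17)),proj(md,W(.044,0,.17)))
# top edge corners predicted
print([ (proj(ms,W(.085,y,.157)).round(1),proj(md,W(.085,y,.157)).round(1)) for y in(-.142,.142)])
# dial red pointer
for im,m,w in((a,ms,(240,250,300,310)),(b,md,(370,220,430,280))):
  h=cv2.cvtColor(im,cv2.COLOR_BGR2HSV); k=cv2.inRange(h,(0,150,80),(8,255,255))|cv2.inRange(h,(172,150,80),(180,255,255))
  k2=np.zeros_like(k);k2[w[1]:w[3],w[0]:w[2]]=k[w[1]:w[3],w[0]:w[2]]
  ys,xs=np.nonzero(k2);print("red",xs.mean(),ys.mean(),len(xs),plane(m,(xs.mean(),ys.mean()),.09))
cv2.imwrite("pics/v15.png",np.hstack([cv2.resize(a[190:320,230:420],(440,300),interpolation=2),cv2.resize(b[130:280,310:460],(300,300),interpolation=2)]))
```

```text
34.75 [0.6865 0.0075 0.3327] [ 0.67 -0.1  -0.28] [-0.03 -0.06  0.01]
scene [282 232 101  20 461] box [[281.8999938964844, 248.39999389648438], [381.6000061035156, 231.39999389648438], [382.3999938964844, 236.10000610351562], [282.70001220703125, 253.10000610351562]]
  pred lip ends [[281.8, 249.0], [380.3, 232.4]] ledge top ends [[280.1, 244.6], [381.6, 227.6]]
side [326 181  38  63 327] box [[325.79998779296875, 182.6999969482422], [332.20001220703125, 179.3000030517578], [363.3999938964844, 239.6999969482422], [357.0, 243.0]]
  pred lip ends [[357.6, 243.8], [324.6, 184.5]] ledge top ends [[357.8, 241.2], [323.8, 180.5]]
[-0.68  0.62  0.92  1.54 -0.52  1.23 -1.31] 0.7613207584809502
[array([331.86975717, 242.18322296]), array([345.28037383, 252.78504673])] [array([380.34693878, 177.71428571]), array([345.12292359, 212.42524917])]
knob pred [345.0531448  253.43939812] [381.59417482 177.91087605]
[(array([289.3, 281.1]), array([414.7, 207.7])), (array([406.6, 259.9]), array([373.3, 152.5]))]
red 273.9655172413793 267.13793103448273 29 [ 0.6174315 -0.1598795  0.09     ]
red 400.5 240.0 4 [ 0.65188962 -0.18357734  0.09      ]
```

Knob pixels match the shut prediction within 1 px in both views, so the cover is shut. Now I move above the dial and half-turn the wrist counter-clockwise so one winding stroke is possible.

>>> drive_tool(
  deltas=[
    {"gripper": 60, "offset": [-0.01, 0.04, 0], "angular": [0, 0, 0]},
    {"gripper": 60, "offset": [-0.02, 0.08, 0], "angular": [0, 0, 0]},
    {"gripper": 60, "offset": [-0.03, 0.12, 0], "angular": [0, 0, 0]},
    {"gripper": 60, "offset": [-0.04, 0.16, 0], "angular": [0, 0, 0]},
    {"gripper": 60, "offset": [-0.043, 0.195, 0], "angular": [0, 0, 0]},
  ],
)

```text
t: 35.45
eef_pos: [0.6294, -0.1859, 0.3274]
tool_rot: [-0.001, 1.0, -0.03, -0.001]
contact_force: [1.0, 0.7, -0.2]
gripper_width: 0.766
grasp_force: 0.0
```

>>> drive_tool(
  deltas=[
    {"gripper": 120, "offset": [0, 0, 0], "angular": [0, 0, -0.16]},
    {"gripper": 120, "offset": [0, 0, 0], "angular": [0, 0, -0.32]},
    {"gripper": 120, "offset": [0, 0, 0], "angular": [0, 0, -0.48]},
    {"gripper": 120, "offset": [0, 0, 0], "angular": [0, 0, -0.64]},
    {"gripper": 120, "offset": [0, 0, 0], "angular": [0, 0, -0.8]},
  ],
)

```text
t: 35.95
eef_pos: [0.6307, -0.1835, 0.3271]
tool_rot: [-0.001, 0.959, 0.283, -0.0]
contact_force: [0.1, -0.1, 1.2]
gripper_width: 0.53
grasp_force: 0.0
```

>>> drive_tool(
  deltas=[
    {"gripper": 120, "offset": [0, 0, 0], "angular": [0, 0, -0.16]},
    {"gripper": 120, "offset": [0, 0, 0], "angular": [0, 0, -0.32]},
    {"gripper": 120, "offset": [0, 0, 0], "angular": [0, 0, -0.48]},
    {"gripper": 120, "offset": [0, 0, 0], "angular": [0, 0, -0.64]},
    {"gripper": 120, "offset": [0, 0, 0], "angular": [0, 0, -0.8]},
  ],
)

```text
t: 36.45
eef_pos: [0.6307, -0.1835, 0.327]
tool_rot: [-0.001, 0.824, 0.566, 0.0]
contact_force: [0.3, -0.3, -0.2]
gripper_width: 0.532
grasp_force: 0.0
```

>>> drive_tool(
  deltas=[
    {"gripper": 120, "offset": [0, 0, 0], "angular": [0, 0, -0.16]},
    {"gripper": 120, "offset": [0, 0, 0], "angular": [0, 0, -0.32]},
    {"gripper": 120, "offset": [0, 0, 0], "angular": [0, 0, -0.48]},
    {"gripper": 120, "offset": [0, 0, 0], "angular": [0, 0, -0.64]},
    {"gripper": 120, "offset": [0, 0, 0], "angular": [0, 0, -0.8]},
  ],
)

```text
t: 36.95
eef_pos: [0.6307, -0.1835, 0.327]
tool_rot: [-0.001, 0.609, 0.793, 0.001]
contact_force: [0.5, -0.9, -0.1]
gripper_width: 0.529
grasp_force: 0.0
```

>>> drive_tool(
  deltas=[
    {"gripper": 120, "offset": [0, 0, 0], "angular": [0, 0, -0.16]},
    {"gripper": 120, "offset": [0, 0, 0], "angular": [0, 0, -0.32]},
    {"gripper": 120, "offset": [0, 0, 0], "angular": [0, 0, -0.48]},
    {"gripper": 120, "offset": [0, 0, 0], "angular": [0, 0, -0.64]},
    {"gripper": 120, "offset": [0, 0, 0], "angular": [0, 0, -0.8]},
  ],
)

```text
t: 37.45
eef_pos: [0.6307, -0.1835, 0.327]
tool_rot: [-0.001, 0.334, 0.942, 0.001]
contact_force: [-1.0, -0.3, -0.7]
gripper_width: 0.527
grasp_force: 0.0
```

>>> drive_tool(
  deltas=[
    {"gripper": 120, "offset": [0, 0, 0], "angular": [0, 0, -0.16]},
    {"gripper": 120, "offset": [0, 0, 0], "angular": [0, 0, -0.32]},
    {"gripper": 120, "offset": [0, 0, 0.02], "angular": [0, 0, -0.48]},
    {"gripper": 120, "offset": [0, 0, 0.04], "angular": [0, 0, -0.64]},
    {"gripper": 120, "offset": [0, 0, 0.06], "angular": [0, 0, -0.8]},
  ],
)

```text
t: 37.95
eef_pos: [0.6306, -0.1833, 0.2665]
tool_rot: [-0.001, 0.027, 1.0, 0.001]
contact_force: [0.3, 0.7, -0.3]
gripper_width: 0.53
grasp_force: 0.0
```

Run:
```python
from h import *
o=bot.get_obs();print(o['t'],o['eef_pos'].round(4),Rm(o['tool_rot']).as_matrix().round(3).tolist(),o['q'].round(2),o['gripper_width'])
m=optics.camera_model("wrist");im=optics.read_camera("wrist");cv2.imwrite("pics/w16.png",im)
h=cv2.cvtColor(im,cv2.COLOR_BGR2HSV); k=cv2.inRange(h,(0,130,60),(8,255,255))|cv2.inRange(h,(172,130,60),(180,255,255))
n,l,s,c=cv2.connectedComponentsWithStats(k)
for i in range(1,n):
    if s[i,4]>30: print("red",c[i].round(1),s[i],plane(m,c[i],.095).round(4))
k=cv2.inRange(h,(45,80,40),(85,255,255));n,l,s,c=cv2.connectedComponentsWithStats(k)
for i in range(1,n):
    if s[i,4]>15: print("green",c[i].round(1),s[i],plane(m,c[i],.065).round(4))
print("pred dial",proj(m,[.6313,-.1846,.097]),proj(m,[.6313,-.1846,.062]))
```

```text
37.95 [ 0.6306 -0.1833  0.2665] [[-0.999, 0.053, -0.001], [0.053, 0.999, 0.003], [0.001, 0.003, -1.0]] [ 0.06  0.48  0.18  1.65 -0.1   1.02  1.79] 0.5297783316659767
red [466.5  94. ] [434  94  66   1  66] [ 0.5475 -0.0614  0.095 ]
red [497.4 116.9] [472 116  52   2  56] [ 0.567 -0.034  0.095]
red [540.5 117. ] [525 117  32   1  32] [0.5689 0.002  0.095 ]
red [316.4 218.6] [313 212   8  14  68] [ 0.6487 -0.1905  0.095 ]
red [170.6 275.2] [151 260  47  37 925] [ 0.6997 -0.3365  0.095 ]
red [614.3 301.4] [586 296  54   7  63] [0.754  0.1055 0.095 ]
green [322.6 114.3] [315 107  16  16 196] [ 0.5565 -0.1798  0.065 ]
green [357.7 179. ] [353 174  11  11  90] [ 0.6201 -0.1482  0.065 ]
pred dial [321.69226741 200.77443049] [321.86725935 191.10582795]
```

View pics/w16.png

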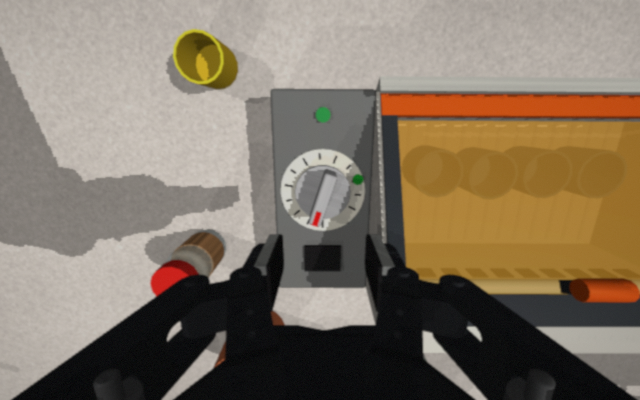

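Picture: dial ring centred at (322,190). The pointer runs from (329,175) to its red end at (316,219), about 16° clockwise, so the dial is at about 0.28 rad. The green dot is at (358,179), and the cover is shut with the four cups under it. About 4.08 rad (234°) is needed. Tool y goes square to the bar (+16°), then descend.

>>> drive_tool(
  deltas=[
    {"gripper": 120, "offset": [0, -0.001, 0], "angular": [0, 0, 0.15]},
    {"gripper": 120, "offset": [0, -0.001, 0], "angular": [0, 0, 0.3]},
    {"gripper": 120, "offset": [0, -0.001, 0.02], "angular": [0, 0, 0.362]},
    {"gripper": 120, "offset": [0, -0.001, 0.045], "angular": [0, 0, 0.362]},
    {"gripper": 120, "offset": [0, -0.001, 0.07], "angular": [0, 0, 0.362]},
  ],
)

```text
t: 38.5
eef_pos: [0.6311, -0.1844, 0.1977]
tool_rot: [-0.0, 0.172, 0.985, 0.001]
contact_force: [0.5, -0.4, 0.1]
gripper_width: 0.53
grasp_force: 0.0
```

>>> drive_tool(
  deltas=[
    {"gripper": 120, "offset": [0, 0, 0.015], "angular": [0, 0, 0]},
    {"gripper": 120, "offset": [0, 0, 0.03], "angular": [0, 0, 0]},
    {"gripper": 120, "offset": [0, 0, 0.042], "angular": [0, 0, 0]},
    {"gripper": 120, "offset": [0, 0, 0.05], "angular": [0, 0, 0]},
    {"gripper": 120, "offset": [0, 0, 0.05], "angular": [0, 0, 0]},
  ],
)

```text
t: 39.0
eef_pos: [0.6312, -0.1848, 0.1482]
tool_rot: [-0.0, 0.171, 0.985, 0.001]
contact_force: [-0.9, 0.3, -0.3]
gripper_width: 0.526
grasp_force: 0.0
```

>>> drive_tool(
  deltas=[
    {"gripper": 255, "offset": [0, 0, 0], "angular": [0, 0, 0]},
    {"gripper": 255, "offset": [0, 0, 0], "angular": [0, 0, 0]},
    {"gripper": 255, "offset": [0, 0, 0], "angular": [0, 0, 0]},
    {"gripper": 255, "offset": [0, 0, 0], "angular": [0, 0, 0]},
    {"gripper": 255, "offset": [0, 0, 0], "angular": [0, 0, 0]},
  ],
  grip_force=60,
)

```text
t: 39.5
eef_pos: [0.6323, -0.1848, 0.1503]
tool_rot: [0.002, 0.171, 0.985, 0.001]
contact_force: [-0.2, 1.2, 6.5]
gripper_width: 0.122
grasp_force: 61.5
```

>>> drive_tool(
  deltas=[
    {"gripper": 255, "offset": [0, 0, 0], "angular": [0, 0, 0]},
    {"gripper": 255, "offset": [0, 0, 0], "angular": [0, 0, 0]},
    {"gripper": 255, "offset": [0, 0, 0], "angular": [0, 0, 0.1]},
    {"gripper": 255, "offset": [0, 0, 0], "angular": [0, 0, 0.2]},
    {"gripper": 255, "offset": [0, 0, 0], "angular": [0, 0, 0.2]},
  ],
)

```text
t: 40.0
eef_pos: [0.6322, -0.185, 0.1503]
tool_rot: [0.001, 0.249, 0.969, 0.001]
contact_force: [-1.7, 0.8, 5.8]
gripper_width: 0.123
grasp_force: 61.6
```

Run:
```python
from h import *
o=bot.get_obs();y=Rm(o['tool_rot']).as_matrix()[:,1];print(o['t'],o['eef_pos'].round(4),"psi",np.rad2deg(np.arctan2(y[1],y[0])),o['q'].round(2),o['gripper_width'],o['contact_force'].round(1),o['torque'].round(2))
```

```text
40.0 [ 0.6322 -0.185   0.1503] psi 61.190407444287615 [ 0.01  0.63  0.25  1.73 -0.21  0.81  1.43] 0.12348252042610665 [-1.7  0.8  5.8] [ 0.16  0.3  -0.05]
```

Grip is good (12 mm). Tool yaw gives the dial directly: dial = (86.6° − psi), now 25°. About 224° to go.

>>> drive_tool(
  deltas=[
    {"gripper": 255, "offset": [0, 0, -0.002], "angular": [0, 0, 0.16]},
    {"gripper": 255, "offset": [0, 0, -0.002], "angular": [0, 0, 0.32]},
    {"gripper": 255, "offset": [0, 0, -0.002], "angular": [0, 0, 0.48]},
    {"gripper": 255, "offset": [0, 0, -0.002], "angular": [0, 0, 0.64]},
    {"gripper": 255, "offset": [0, 0, -0.002], "angular": [0, 0, 0.8]},
  ],
)

```text
t: 40.5
eef_pos: [0.6318, -0.1853, 0.1504]
tool_rot: [0.001, 0.537, 0.844, 0.001]
contact_force: [2.5, -1.8, -7.6]
gripper_width: 0.121
grasp_force: 59.9
```

>>> drive_tool(
  deltas=[
    {"gripper": 255, "offset": [0, 0, 0], "angular": [0, 0, 0.16]},
    {"gripper": 255, "offset": [0, 0, 0], "angular": [0, 0, 0.32]},
    {"gripper": 255, "offset": [0, 0, 0], "angular": [0, 0, 0.48]},
    {"gripper": 255, "offset": [0, 0, 0], "angular": [0, 0, 0.64]},
    {"gripper": 255, "offset": [0, 0, 0], "angular": [0, 0, 0.8]},
  ],
)

```text
t: 41.0
eef_pos: [0.6313, -0.1854, 0.1504]
tool_rot: [0.0, 0.771, 0.636, 0.001]
contact_force: [1.0, -1.6, -5.3]
gripper_width: 0.119
grasp_force: 60.1
```

>>> drive_tool(
  deltas=[
    {"gripper": 255, "offset": [0, 0, 0], "angular": [0, 0, 0.16]},
    {"gripper": 255, "offset": [0, 0, 0], "angular": [0, 0, 0.32]},
    {"gripper": 255, "offset": [0, 0, 0], "angular": [0, 0, 0.48]},
    {"gripper": 255, "offset": [0, 0, 0], "angular": [0, 0, 0.64]},
    {"gripper": 255, "offset": [0, 0, 0], "angular": [0, 0, 0.8]},
  ],
)

```text
t: 41.5
eef_pos: [0.6309, -0.1851, 0.1504]
tool_rot: [-0.0, 0.93, 0.367, 0.0]
contact_force: [-1.4, -0.8, -4.6]
gripper_width: 0.124
grasp_force: 60.4
```

Run:
```python
from h import *
o=bot.get_obs();y=Rm(o['tool_rot']).as_matrix()[:,1];print(o['t'],o['eef_pos'].round(4),"psi",np.rad2deg(np.arctan2(y[1],y[0])),o['q'].round(2),o['gripper_width'],o['contact_force'].round(1),o['torque'].round(2))
```

```text
41.5 [ 0.6309 -0.1851  0.1504] psi -46.96580597724652 [-0.3   0.74  0.73  1.75 -0.62  0.89 -0.11] 0.12368386531531632 [-1.4 -0.8 -4.6] [-0.35  0.16  0.19]
```

>>> drive_tool(
  deltas=[
    {"gripper": 255, "offset": [0, 0, 0], "angular": [0, 0, 0.16]},
    {"gripper": 255, "offset": [0, 0, 0], "angular": [0, 0, 0.32]},
    {"gripper": 255, "offset": [0, 0, 0], "angular": [0, 0, 0.48]},
    {"gripper": 255, "offset": [0, 0, 0], "angular": [0, 0, 0.64]},
    {"gripper": 255, "offset": [0, 0, 0], "angular": [0, 0, 0.8]},
  ],
)

```text
t: 42.0
eef_pos: [0.6306, -0.1847, 0.1504]
tool_rot: [-0.001, 0.998, 0.061, -0.0]
contact_force: [-1.5, -0.4, -4.2]
gripper_width: 0.124
grasp_force: 60.6
```

>>> drive_tool(
  deltas=[
    {"gripper": 255, "offset": [0, 0, 0], "angular": [0, 0, 0.16]},
    {"gripper": 255, "offset": [0, 0, 0], "angular": [0, 0, 0.32]},
    {"gripper": 255, "offset": [0, 0, 0], "angular": [0, 0, 0.48]},
    {"gripper": 255, "offset": [0, 0, 0], "angular": [0, 0, 0.64]},
    {"gripper": 255, "offset": [0, 0, 0], "angular": [0, 0, 0.8]},
  ],
)

```text
t: 42.5
eef_pos: [0.6308, -0.1842, 0.1504]
tool_rot: [-0.001, 0.968, -0.25, -0.001]
contact_force: [-2.1, 1.5, -1.7]
gripper_width: 0.119
grasp_force: 60.7
```

Run:
```python
from h import *
o=bot.get_obs();y=Rm(o['tool_rot']).as_matrix()[:,1];print(o['t'],o['eef_pos'].round(4),"psi",np.rad2deg(np.arctan2(y[1],y[0])),o['q'].round(2),o['gripper_width'],o['contact_force'].round(1),o['torque'].round(2))
```

```text
42.5 [ 0.6308 -0.1842  0.1504] psi -118.93534590742993 [-0.45  0.89  1.02  1.76 -0.89  1.03 -1.16] 0.11880247682627142 [-2.1  1.5 -1.7] [0.23 0.52 0.18]
```

Remaining: 44.3°, which is 0.985 units.

>>> drive_tool(
  deltas=[
    {"gripper": 255, "offset": [0, 0, 0], "angular": [0, 0, 0.16]},
    {"gripper": 255, "offset": [0, 0, 0], "angular": [0, 0, 0.32]},
    {"gripper": 255, "offset": [0, 0, 0], "angular": [0, 0, 0.48]},
    {"gripper": 255, "offset": [0, 0, 0], "angular": [0, 0, 0.64]},
    {"gripper": 255, "offset": [0, 0, 0], "angular": [0, 0, 0.8]},
  ],
)

```text
t: 43.0
eef_pos: [0.6312, -0.1838, 0.1504]
tool_rot: [-0.001, 0.844, -0.537, -0.001]
contact_force: [-1.2, 0.9, -1.1]
gripper_width: 0.128
grasp_force: 60.8
```

>>> drive_tool(
  deltas=[
    {"gripper": 255, "offset": [0, 0, 0], "angular": [0, 0, 0.09]},
    {"gripper": 255, "offset": [0, 0, 0], "angular": [0, 0, 0.18]},
    {"gripper": 255, "offset": [0, 0, 0], "angular": [0, 0, 0.18]},
    {"gripper": 255, "offset": [0, 0, 0], "angular": [0, 0, 0.18]},
    {"gripper": 255, "offset": [0, 0, 0], "angular": [0, 0, 0.18]},
  ],
)

```text
t: 43.5
eef_pos: [0.6313, -0.1838, 0.1504]
tool_rot: [-0.002, 0.806, -0.593, -0.001]
contact_force: [-0.9, 4.2, -3.6]
gripper_width: 0.124
grasp_force: 60.6
```

Run:
```python
from h import *
o=bot.get_obs();y=Rm(o['tool_rot']).as_matrix()[:,1];print(o['t'],o['eef_pos'].round(4),"psi",np.rad2deg(np.arctan2(y[1],y[0])),o['q'].round(2),o['gripper_width'],o['contact_force'].round(1),o['torque'].round(2))
```

```text
43.5 [ 0.6313 -0.1838  0.1504] psi -162.67353351024525 [-0.51  1.    1.17  1.76 -1.03  1.13 -1.83] 0.1240713136462284 [-0.9  4.2 -3.6] [ 1.05  0.46 -0.04]
```

>>> drive_tool(
  deltas=[
    {"gripper": 140, "offset": [0, 0, 0], "angular": [0, 0, 0]},
    {"gripper": 140, "offset": [0, 0, 0], "angular": [0, 0, 0]},
    {"gripper": 140, "offset": [0, 0, 0], "angular": [0, 0, 0]},
    {"gripper": 140, "offset": [0, 0, 0], "angular": [0, 0, 0]},
    {"gripper": 140, "offset": [0, 0, -0.01], "angular": [0, 0, 0]},
  ],
)

```text
t: 44.0
eef_pos: [0.6312, -0.1849, 0.1606]
tool_rot: [-0.001, 0.805, -0.593, -0.0]
contact_force: [0.3, -0.3, 0.8]
gripper_width: 0.45
grasp_force: 0.0
```

>>> drive_tool(
  deltas=[
    {"gripper": 140, "offset": [0, 0, -0.02], "angular": [0, 0, 0]},
    {"gripper": 140, "offset": [0, 0, -0.05], "angular": [0, 0, 0]},
    {"gripper": 140, "offset": [0, 0, -0.09], "angular": [0, 0, 0]},
    {"gripper": 140, "offset": [0, 0, -0.12], "angular": [0, 0, 0]},
    {"gripper": 140, "offset": [0, 0, -0.12], "angular": [0, 0, 0]},
  ],
)

```text
t: 44.5
eef_pos: [0.6325, -0.1871, 0.2879]
tool_rot: [-0.002, 0.805, -0.594, 0.005]
contact_force: [0.9, 0.4, -0.4]
gripper_width: 0.454
grasp_force: 0.0
```

Run:
```python
from h import *
lipcheck()
m=optics.camera_model("wrist");im=optics.read_camera("wrist");cv2.imwrite("pics/w17.png",im)
h=cv2.cvtColor(im,cv2.COLOR_BGR2HSV); k=cv2.inRange(h,(0,130,60),(8,255,255))|cv2.inRange(h,(172,130,60),(180,255,255))
n,l,s,c=cv2.connectedComponentsWithStats(k)
for i in range(1,n):
    p=plane(m,c[i],.095)
    if s[i,4]>15 and np.hypot(*(p[:2]-[.631,-.184]))<.05:
        d=p[:2]-[.631,-.1843]; print("red",p.round(4),s[i,4],"dial",(-.06-np.arctan2(d[1],d[0]))%(2*np.pi))
md=[(n,optics.camera_model(n),optics.read_camera(n)) for n in("scene","side")]
for n,mm,im in md:
    print(n,[c.round(1).tolist() for c,s in blobs(im,(3,150,90),(14,255,255),20)[0] if 320<c[0]<410 and 150<c[1]<270])
```

```text
44.5 [ 0.6325 -0.1871  0.2879] [ 0.86  0.43 -0.36] [ 0.04 -0.06  0.04]
scene [282 232 101  20 460] box [[281.8999938964844, 248.1999969482422], [381.5, 231.3000030517578], [382.3999938964844, 236.10000610351562], [282.70001220703125, 253.0]]
  pred lip ends [[281.8, 249.0], [380.3, 232.4]] ledge top ends [[280.1, 244.6], [381.6, 227.6]]
side [326 181  38  63 326] box [[325.79998779296875, 182.60000610351562], [332.20001220703125, 179.3000030517578], [363.3999938964844, 239.6999969482422], [357.0, 243.0]]
  pred lip ends [[357.6, 243.8], [324.6, 184.5]] ledge top ends [[357.8, 241.2], [323.8, 180.5]]
red [ 0.6258 -0.166   0.095 ] 55 dial 4.3772535525311245
scene [[332.0, 242.2], [345.4, 252.8]]
side [[380.3, 177.7], [345.2, 212.6]]
```

The dial measures 4.38 rad, the cover is unchanged and shut, and the arm is clear. Handing in.

```bash
python3 -c "
from station import bot
print(bot.hand_in())"
```

```text
the job is handed in; nothing more can be done
None
```

The job is handed in, though no verdict came back: all four blue cups stood in the chamber when last checked, the cover is hooked and shut, and the dial measured 4.38 rad (the green dot is at 4.36).

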